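# Load a card cassette into the incubator-reader and latch it

## Task

Load the card cassette into the sloping bay of the incubator-reader: swing the bay's latch fully aside, slide the cassette in with its key rib in the keyway and keep pushing past the drag of the lift plate until it is fully home on the hidden stop, without ramming it. Then swing the latch fully shut over the cassette's shoulder, let go, and leave the dishes, lamp, marker and forceps where they are.

Things in the scene. Friction and masses are not known exactly. Their poses are not given: they have to be found in the camera images.
- reader: Incubator-reader, fixed: a low white-and-grey console 259 mm wide, 200 mm deep, 157 mm high, turned to the robot's right; its face slopes down to its front, its blind bay takes one card cassette. Origin under its middle, z up, x towards its rear, y to its left. Display and keys lie right of the bay's mouth (bay y -49 to -101 mm), within 3 mm of the face.
- bay: The bay. Origin: centre of its mouth, in the plane of the sloping face, 112 mm over the bench. z points straight out of it, 30 degrees from vertical, leaning to the console's front; x up the slope, to its rear; y to the console's left. The cassette goes in along -z. Mouth 39 mm (x) by 67 mm (y), lip bevelled 5 mm wide all round.
- keyway (a point): Mid-depth of the keyway, in the plane of the face, 22.5 mm down the slope from the mouth's centre: a groove 11 mm wide, 6 mm deep. In the bay a lift plate, at first anywhere 60 to 74 mm below the mouth, drags with about 5 N (a false resistance that gives way) and is pushed down ahead of the cassette. Under it, unseen, is the rigid stop; 10 to 25 N is ample, over 75 N is ramming.
- latch (a joint): Angle of the swing latch, a flat aluminium bar turning in the plane of the face about a pivot at bay (0, +72 mm). 0 = shut: nose over the left part of the mouth (to y +9 mm), handle to +y. Grows as the handle swings down the slope (-x) and the nose up it; 1.5 = fully aside. Stays where left. Bar 14 to 20 mm above the face, pivot cap to 23 mm; passes over the cassette only if that is home.
- latch_knob (a point): Middle of the upright black knob on the latch's handle: 18 mm diameter, 26 mm tall, from 26 to 52 mm above the face (this point: 39 mm above it, 46 mm from the pivot); its axis is the bay's z.
- cassette_tab (a point): Centre of the grip tab on top of the upright card cassette (144 mm tall in all, about 140 g). z: up the cassette; x: away from its key rib; y: along its width; the same as the bay's axes once inserted. Tab 14 mm thick (y), 30 mm wide (x), 50 mm tall: 25 mm above and below this point. When the cassette is home its shoulders stand proud of the face by 5 to 20 mm: only feel tells.
- cassette_middle (a point): Centre of the cassette's body, 72 mm below the tab's centre: 36 mm (x) by 64 mm (y), 94 mm tall, flat shoulders 25 mm wide on both sides of the tab, the lowest 10 mm tapered 4 mm in all round. A key rib 8 mm wide, 4 mm proud runs down the middle of its -x side to a point 14 mm above the foot; it faces the robot at the start and must go into the keyway.
- dish_cream: bystander: taped stack of three culture dishes, 95 mm across, 45 mm tall; origin under its centre
- spirit_lamp: bystander: glass spirit lamp, 72 mm across, 102 mm tall; origin under its centre
- dish_white: bystander: white culture dish, 92 mm across, 15 mm tall; origin under its centre
- dish_pink_b: bystander: pink culture dish, 92 mm across, 15 mm tall; origin under its centre
- dish_red_front: bystander: salmon-red culture dish, 92 mm across, 15 mm tall; origin under its centre
- marker_table: bystander: black felt marker, 138 mm long, lying flat; origin under its centre
- forceps: bystander: steel forceps, 133 mm long, lying flat; origin under its centre

How it is judged:
By the outcome, as a careful person would: the job done as asked, in the order asked, and still so for the second after the job is handed in, with the robot touching nothing.
It also fails if it takes over 69 s, if anything falls off the work surface, if the arm or the gripper's body presses on something with over 40 N, if the wrist force passes 120 N, or if a joint passes its speed limit or range.

## Robot

A 6-joint arm with a two-finger parallel gripper is mounted at the origin on a cart in front of the work surface, level with it; the furniture and walls round the work are solid. World frame = base frame: x ahead of the robot, y to its left, z up, the work surface at z = 0. Lengths are in m, angles in rad, forces in N, time in s.
With the tool pointing down it reaches from about 0.425 to 0.95 m from the base axis. Payload 3.5 kg.
Tool frame: the origin (TCP) lies on the centre line of the jaws, within the pads' length; the fingertips stand 11 mm ahead of it and the grasp point (between the pads) lies 8 mm behind it; y points along the fingers, x is the direction in which the jaws open and shut, and the axes are right-handed (so a half turn about y gives the same grasp; the last joint's range is limited). The gripper opens to 85 mm and grips with 20 to 120 N. Pads are 22 mm wide; open, the fingers measure 114 mm over their backs; the gripper's body (76 mm by 85 mm) begins 54 mm behind the grasp point. The pads swing forward as they close: fully open they stand 13 mm farther back than shut.
Start: joints at [0.997, 0.286, 1.577, -0, 1.279, -0.15], TCP at [0.278, 0.615, 0.242] pointing down, gripper open.
Joint ranges: [-2.77, 2.77], [-0.9, 2.22], [0.21, 2.48], [-1.53, 4.67], [0.24, 2.81], [-2.84, 2.84]. Speed limits (rad/s): [2.79, 2.79, 3.14, 3.14, 3.14, 3.14].

## Interface

Orientations are given as a unit quaternion [x, y, z, w].
In Python, from plant import get_state, read_camera, sign_off gives the robot as it stands.
- The arm moves only by the shell command python3 -m inch 'ROWS' [FORCE]. ROWS is JSON, a list of rows, each an object of numbers: "ax", "ay", "az": the turn, a rotation vector about the tool's x, y, z in rad; "x", "y", "z": the shift along the tool's x, y, z in mm; "hand": the closure, from -1 (fully open) to 1 (shut). In form: [{"ax": .., "ay": .., "az": .., "x": .., "y": .., "z": .., "hand": ..}, ...]. A call has 1 to 5 rows; each row shifts and turns the commanded pose from where the row before left it, along the tool's axes as they then stand; what a row does not reach is not made up. A row lasts 1/12 s, in which the tool goes at most 41.7 mm and 7.16 degrees, less where a joint would pass 70% of its speed; a pose out of reach is approached as far as the arm can. A call with a gripper value outside its range is refused whole. The fingers move at their own pace and stop on an object; FORCE is the grip in N (left out, the last holds). Time passes only in rows, so rows that do not move let the fingers close. It gives the time, the measured TCP pose, the force and the opening at its end, in the units of the state.
- get_state(): the state, without advancing time (a new reading comes with each control period).
- read_camera(name): name is "side" or "top" or "wrist"; returns a dict with "img" (420x560x3 uint8, red, green, blue), "fov_y" (degrees; the focal length in pixels is half the picture's height over the tangent of half this angle, whatever the lens; pixels are square), "cx", "cy" (the principal point, pixels), "T" (4x4, takes a point from camera to world coordinates); the wrist camera has in their place "T_tool_cam" (4x4, takes a point from camera to tool coordinates, whose origin is the TCP and whose axes are the tool frame's). Camera axes: x right, y down, z forward; pixel columns grow to the right and rows downward; lengths in m; the calibration is good to about 2 mm. A picture is of the moment at which its call begins: read the wrist's pose just before it. There is no depth.
- sign_off(): hands the job in, once; it reports no verdict.
The state is a dict: "time": time; "qpos": joint angles; "dq": joint speeds; "joint_efforts": joint torques, N m; "eef_pos": TCP position; "tcp_rot": TCP orientation; "contact_force": force on the tool from outside, world axes, zero at the start; "wrist_torque": the same for the moment, N m; "opening": opening from 0.0 (shut) to 1.0 (fully open).
Only numpy, scipy, OpenCV 4.12 (cv2) and the standard library are available. Lean on these libraries where they do the work, as an engineer would, in place of code of your own. Each camera call takes 0.05 s, during which the arm holds its last target. There are 200 camera calls.

## Working session

There is one attempt and no reset: what is moved stays moved. The work goes in short steps, Python scripts to look and compute and a shell command to move; the robot and the scene stay as the last step left them, time stands still between calls to the robot, and variables do not carry over. Pictures are saved under pics/ and viewed, about 8 in all and at most 12, crops included, and the job is handed in when it is done.

```bash
mkdir -p pics; ls
python3 - <<'E'
from plant import *
import cv2,numpy as np
s=get_state();print(s)
for n in("side","top","wrist"):
    c=read_camera(n);cv2.imwrite(f"pics/{n}0.png",c["img"][:,:,::-1])
    print(n,{k:(np.round(v,4).tolist() if k!="img" else 0) for k,v in c.items()})
E
```

```text
pics
{'time': 0.0, 'qpos': array([ 9.96994027e-01,  2.87174680e-01,  1.57820610e+00,  8.22214539e-06,
        1.27861859e+00, -1.50015552e-01]), 'dq': array([ 0.00109368,  0.00033766, -0.00226789, -0.00136426, -0.00097499,
       -0.00041853]), 'joint_efforts': array([-4.68334365e-04, -4.05963707e+01, -2.92638195e+01, -1.25567335e-04,
        5.62864836e-03,  1.26621717e-05]), 'eef_pos': array([0.27719553, 0.61474688, 0.2409254 ]), 'tcp_rot': array([ 0.59432005,  0.38288372, -0.38443748, -0.59362578]), 'contact_force': array([-0.00511414,  0.52032731, -0.67055317]), 'wrist_torque': array([-0.01825045,  0.02382178, -0.03583857]), 'opening': 1.0014373672142765}
side {'img': 0, 'fov_y': 51.3599, 'cx': 278.8519, 'cy': 217.3261, 'T': [[0.9982, 0.0138, -0.0583, 0.6079], [0.0566, -0.535, 0.8429, -1.124], [-0.0195, -0.8447, -0.5348, 0.7988], [0.0, 0.0, 0.0, 1.0]]}
top {'img': 0, 'fov_y': 46.4434, 'cx': 282.5354, 'cy': 211.0724, 'T': [[-0.0191, -0.9845, 0.1745, 0.3025], [-0.9998, 0.0188, -0.0034, -0.0263], [0.0, -0.1745, -0.9847, 1.4292], [0.0, 0.0, 0.0, 1.0]]}
wrist {'img': 0, 'fov_y': 68.6756, 'cx': 279.0182, 'cy': 206.4341, 'T_tool_cam': [[1.0, -0.0004, -0.0004, -0.0002], [0.0003, -0.2829, 0.9591, -0.1329], [-0.0005, -0.9591, -0.2829, 0.0724], [0.0, 0.0, 0.0, 1.0]]}
```

View pics/side0.png

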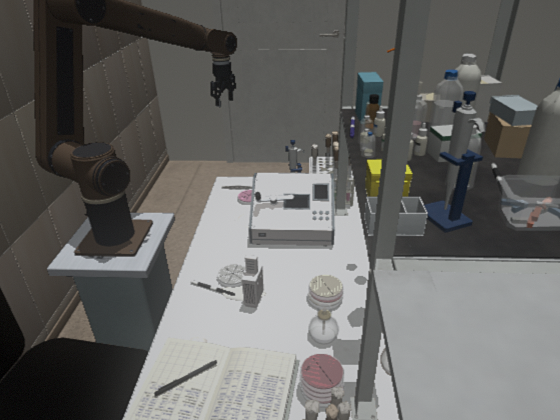

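View pics/top0.png

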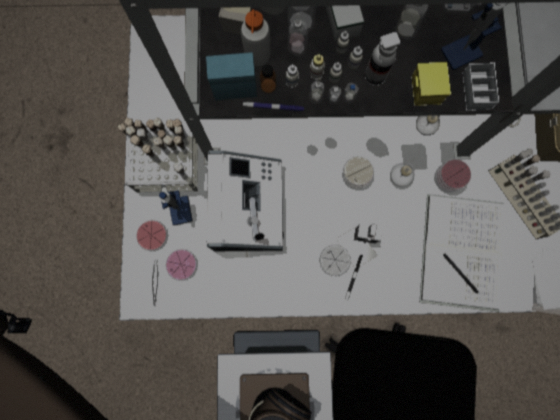

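The side view shows the reader at (292,208), and the cassette upright at (253,283). In the top view the reader is at (245,200), its latch knob at (260,237), and the cassette at (367,235). I'll enlarge both.

Run:
```python
import cv2,numpy as np
t=cv2.imread("pics/top0.png");s=cv2.imread("pics/side0.png")
def z(i,x,y,w,h):
    o=cv2.resize(i[y:y+h,x:x+w],(400,300),interpolation=cv2.INTER_CUBIC);return cv2.convertScaleAbs(o,alpha=1.25)
o=np.vstack([np.hstack([z(t,196,145,120,90+15 and 90),z(t,320,200,80,60)]),np.hstack([z(s,240,165,106,80),z(s,213,245,80,60)])])
cv2.imwrite("pics/c1.png",o)
```

```text
(no output)
```

View pics/c1.png

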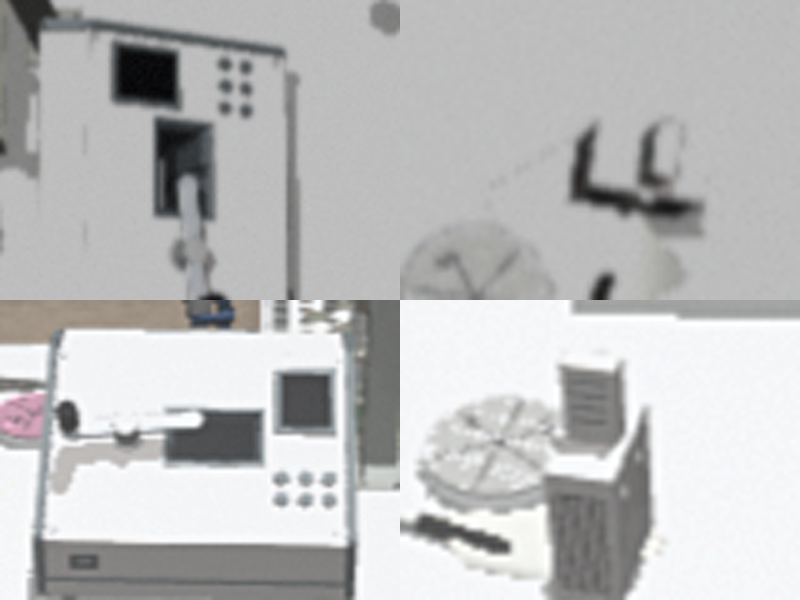

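Crop coordinates: in the top view the mouth runs from about (157,120) to (213,215), with the bar across it. In the side view it runs from (167,408) to (263,463), with the knob at (67,418). The cassette tab is at (665,140) in the top view and (590,358) in the side view, with the rib side towards the robot. Next I'll triangulate these.

```bash
cat > h.py <<'E'
import numpy as np, cv2
from scipy.spatial.transform import Rotation as R
from plant import get_state, read_camera
CAL={"side":(51.3599,278.8519,217.3261,[[0.9982,0.0138,-0.0583,0.6079],[0.0566,-0.535,0.8429,-1.124],[-0.0195,-0.8447,-0.5348,0.7988],[0,0,0,1]]),
"top":(46.4434,282.5354,211.0724,[[-0.0191,-0.9845,0.1745,0.3025],[-0.9998,0.0188,-0.0034,-0.0263],[0,-0.1745,-0.9847,1.4292],[0,0,0,1]])}
def ray(cal,p):
    f=210/np.tan(np.radians(cal[0]/2));T=np.array(cal[3])
    d=T[:3,:3]@np.array([(p[0]-cal[1])/f,(p[1]-cal[2])/f,1]);return T[:3,3],d/np.linalg.norm(d)
def tri(*rs):
    A=sum(np.eye(3)-np.outer(d,d) for o,d in rs);b=sum((np.eye(3)-np.outer(d,d))@o for o,d in rs)
    p=np.linalg.solve(A,b);return p,[np.linalg.norm((np.eye(3)-np.outer(d,d))@(p-o)) for o,d in rs][0]
def plane(r,n,c): # n.p=c
    o,d=r;n=np.array(n,float);return o+d*(c-n@o)/(n@d)
def proj(cal,P):
    f=210/np.tan(np.radians(cal[0]/2));T=np.array(cal[3]);q=T[:3,:3].T@(np.array(P)-T[:3,3]);return q[:2]/q[2]*f+[cal[1],cal[2]]
def Tt():
    s=get_state();T=np.eye(4);T[:3,:3]=R.from_quat(s["tcp_rot"]).as_matrix();T[:3,3]=s["eef_pos"];return T,s
def wrist(name):
    T,s=Tt();c=read_camera("wrist");cv2.imwrite(f"pics/{name}.png",c["img"][:,:,::-1])
    cal=(c["fov_y"],c["cx"],c["cy"],(T@c["T_tool_cam"]).tolist());import json;json.dump(cal,open(f"pics/{name}.json","w"));return cal,c["img"]
def go(p,Rm=None):
    """tool-axis shift mm and rotation vector from present pose to p, Rm"""
    T,s=Tt();d=1000*T[:3,:3].T@(np.array(p)-T[:3,3])
    print("t",round(s["time"],2),"shift mm (in present tool axes)",d.round(1),"F",s["contact_force"].round(1),"open",round(s["opening"],3))
    if Rm is not None: print("rotvec tool",R.from_matrix(T[:3,:3].T@Rm).as_rotvec().round(3), "shift after turn",(1000*Rm.T@(np.array(p)-T[:3,3])).round(1))
E
python3 - <<'E'
from h import *
T,s=Tt();print(T.round(3))
tp=lambda x,y:ray(CAL["top"],(196+x*.3,145+y*.3)); sd=lambda x,y:ray(CAL["side"],(240+x*.265,165+(y-300)*.2667))
t2=lambda x,y:ray(CAL["top"],(320+(x-400)*.2,200+y*.2)); s2=lambda x,y:ray(CAL["side"],(213+(x-400)*.2,245+(y-300)*.2))
M={}
for n,a,b in [("RR",(157,120),(263,410)),("RF",(213,124),(262,463)),("LF",(213,215),(167,463)),("LR",(155,213),(167,408)),
 ("dRL",(113,42),(332,371)),("dFL",(180,45),(334,430)),("dR",(178,107),(279,432)),("nose",(188,178),(202,416)),("cap",(193,252),(127,430))]:
    M[n],e=tri(tp(*a),sd(*b));print(n,M[n].round(4),round(e,4))
print("knob",tri(ray(CAL["top"],(260,237)),sd(67,418)))
print("tabtop",tri(t2(668,147),s2(595,360)))
E
```

```text
[[ 0.411 -0.001 -0.912  0.277]
 [ 0.912 -0.002  0.411  0.615]
 [-0.002 -1.     0.     0.241]
 [ 0.     0.     0.     1.   ]]
RR [0.6216 0.0758 0.1239] 0.0021
RF [0.6221 0.0308 0.0997] 0.0011
LF [0.5447 0.0317 0.0981] 0.0007
LR [0.5427 0.0777 0.1242] 0.0009
dRL [0.681  0.1096 0.144 ] 0.0003
dFL [0.6833 0.0564 0.1177] 0.0014
dR [0.6351 0.0592 0.1125] 0.002
nose [0.5712 0.0504 0.1319] 0.0025
cap [0.5109 0.0474 0.1199] 0.0011
knob (array([0.46362496, 0.03054374, 0.14030191]), np.float64(0.0013442792227401506))
tabtop (array([ 0.47851687, -0.27134424,  0.14030616]), np.float64(0.0016975367061570158))
```

```bash
A='[{"x":-24,"y":-1,"z":-24.3},{"x":-24,"y":-1,"z":-24.3},{"x":-24,"y":-1,"z":-24.3},{"x":-24,"y":-1,"z":-24.3},{"x":-24,"y":-1,"z":-24.3}]'
python3 -m inch '[{"x":-24,"y":-1,"z":-24.3},{"x":-24,"y":-1,"z":-24.3},{"x":-24,"y":-1,"z":-24.3},{"x":-24,"y":-1,"z":-24.3},{"x":-24,"y":-1,"z":-24.3}]' 30
python3 -m inch '[{"x":-24,"y":-1,"z":-24.3},{"x":-24,"y":-1,"z":-24.3},{"x":-24,"y":-1,"z":-24.3},{"x":-24,"y":-1,"z":-24.3},{"x":-24,"y":-1,"z":-24.3}]'
python3 -m inch '[{"x":-24,"y":-1,"z":-24.3},{"x":-24,"y":-1,"z":-24.3},{"x":-24,"y":-1,"z":-24.3},{"x":-24,"y":-1,"z":-24.3},{"x":-24,"y":-1,"z":-24.3}]'
python3 -m inch '[{"x":-24,"y":-1,"z":-24.3},{"x":-24,"y":-1,"z":-24.3},{"x":-24,"y":-1,"z":-24.3},{"x":-24,"y":-1,"z":-24.3},{"x":-24,"y":-1,"z":-24.3}]'
python3 - <<'E'
from h import *
bz=np.array([0,-.5,.866]);bx=np.array([0,.866,.5]);by=np.array([-1,0,0.])
go([0.523,-0.021,0.2415],np.c_[-by,-bz,bx])
E
```

```text
t 0.15 shift mm (in present tool axes) [-478.6    0.5 -485.5] F [ 0.9 -0.1 -0.4] open 1.004
rotvec tool [ 0.465  1.119 -0.302] shift after turn [ 245.7 -318.2 -550.6]validation failed for argument at $[0]...
validation failed for argument at $[0]...
validation failed for argument at $[0]...
validation failed for argument at $[0]...
```

```bash
python3 -m inch '[{"ax":0,"ay":0,"az":0,"x":-24,"y":-1,"z":-24.3,"hand":-1},{"ax":0,"ay":0,"az":0,"x":-24,"y":-1,"z":-24.3,"hand":-1},{"ax":0,"ay":0,"az":0,"x":-24,"y":-1,"z":-24.3,"hand":-1},{"ax":0,"ay":0,"az":0,"x":-24,"y":-1,"z":-24.3,"hand":-1},{"ax":0,"ay":0,"az":0,"x":-24,"y":-1,"z":-24.3,"hand":-1}]' 30
```

```text
time: 0.57
eef_pos: [0.3389, 0.4543, 0.2468]
tcp_rot: [0.594, 0.384, -0.384, -0.594]
contact_force: [0.1, 0.7, 0.3]
opening: 0.998
```

```bash
python3 -m inch '[{"ax":0,"ay":0,"az":0,"x":-24,"y":-1,"z":-24.3,"hand":-1},{"ax":0,"ay":0,"az":0,"x":-24,"y":-1,"z":-24.3,"hand":-1},{"ax":0,"ay":0,"az":0,"x":-24,"y":-1,"z":-24.3,"hand":-1},{"ax":0,"ay":0,"az":0,"x":-24,"y":-1,"z":-24.3,"hand":-1},{"ax":0,"ay":0,"az":0,"x":-24,"y":-1,"z":-24.3,"hand":-1}]'
python3 -m inch '[{"ax":0,"ay":0,"az":0,"x":-24,"y":-1,"z":-24.3,"hand":-1},{"ax":0,"ay":0,"az":0,"x":-24,"y":-1,"z":-24.3,"hand":-1},{"ax":0,"ay":0,"az":0,"x":-24,"y":-1,"z":-24.3,"hand":-1},{"ax":0,"ay":0,"az":0,"x":-24,"y":-1,"z":-24.3,"hand":-1},{"ax":0,"ay":0,"az":0,"x":-24,"y":-1,"z":-24.3,"hand":-1}]'
python3 -m inch '[{"ax":0,"ay":0,"az":0,"x":-24,"y":0,"z":-24.3,"hand":-1},{"ax":0,"ay":0,"az":0,"x":-24,"y":0,"z":-24.3,"hand":-1},{"ax":0,"ay":0,"az":0,"x":-24,"y":0,"z":-24.3,"hand":-1},{"ax":0,"ay":0,"az":0,"x":-24,"y":0,"z":-24.3,"hand":-1},{"ax":0,"ay":0,"az":0,"x":-24,"y":0,"z":-24.3,"hand":-1}]'
python3 -m inch '[{"ax":0.042,"ay":0.102,"az":-0.0275,"x":0,"y":0,"z":0,"hand":-1},{"ax":0.042,"ay":0.102,"az":-0.0275,"x":0,"y":0,"z":0,"hand":-1},{"ax":0.042,"ay":0.102,"az":-0.0275,"x":0,"y":0,"z":0,"hand":-1},{"ax":0.042,"ay":0.102,"az":-0.0275,"x":0,"y":0,"z":0,"hand":-1},{"ax":0.042,"ay":0.102,"az":-0.0275,"x":0,"y":0,"z":0,"hand":-1}]'
python3 -m inch '[{"ax":0.042,"ay":0.102,"az":-0.0275,"x":0,"y":0,"z":0,"hand":-1},{"ax":0.042,"ay":0.102,"az":-0.0275,"x":0,"y":0,"z":0,"hand":-1},{"ax":0.042,"ay":0.102,"az":-0.0275,"x":0,"y":0,"z":0,"hand":-1},{"ax":0.042,"ay":0.102,"az":-0.0275,"x":0,"y":0,"z":0,"hand":-1},{"ax":0.042,"ay":0.102,"az":-0.0275,"x":0,"y":0,"z":0,"hand":-1}]'
python3 -m inch '[{"ax":0.042,"ay":0.102,"az":-0.0275,"x":0,"y":0,"z":0,"hand":0},{"ax":0,"ay":0,"az":0,"x":0,"y":0,"z":0,"hand":0.3},{"ax":0,"ay":0,"az":0,"x":0,"y":0,"z":0,"hand":0.3},{"ax":0,"ay":0,"az":0,"x":0,"y":0,"z":0,"hand":0.3}]'
python3 - <<'E'
from h import *
bz=np.array([0,-.5,.866]);bx=np.array([0,.866,.5]);by=np.array([-1,0,0.])
go([0.523,-0.021,0.2415],np.c_[-by,-bz,bx])
wrist("w1");print(get_state()["qpos"].round(2))
E
```

```text
time: 0.98
eef_pos: [0.4004, 0.295, 0.2521]
tcp_rot: [-0.594, -0.384, 0.384, 0.594]
contact_force: [0.8, 0.5, 0.4]
opening: 1.001
time: 1.4
eef_pos: [0.4618, 0.1356, 0.2572]
tcp_rot: [-0.594, -0.384, 0.384, 0.594]
contact_force: [-0.0, 0.0, -0.8]
opening: 1.002
time: 1.82
eef_pos: [0.5233, -0.0238, 0.2571]
tcp_rot: [-0.594, -0.384, 0.384, 0.594]
contact_force: [0.4, 0.2, 0.4]
opening: 1.0
time: 2.23
eef_pos: [0.5232, -0.0222, 0.2571]
tcp_rot: [-0.579, -0.217, 0.217, 0.756]
contact_force: [0.1, -0.2, 1.0]
opening: 0.999
time: 2.65
eef_pos: [0.5232, -0.0222, 0.2571]
tcp_rot: [-0.517, -0.035, 0.034, 0.855]
contact_force: [0.6, -0.2, -0.2]
opening: 1.006
time: 2.98
eef_pos: [0.5232, -0.0221, 0.2574]
tcp_rot: [-0.501, -0.001, -0.001, 0.866]
contact_force: [0.5, -0.2, 0.5]
opening: 0.454
t 2.98 shift mm (in present tool axes) [-0.2 14.3 -7. ] F [ 0.5 -0.2  0.5] open 0.454
rotvec tool [0.002 0.001 0.003] shift after turn [-0.2 14.3 -7. ]
[-0.45  0.01  1.92  0.47  1.47 -0.56]
```

View pics/w1.png

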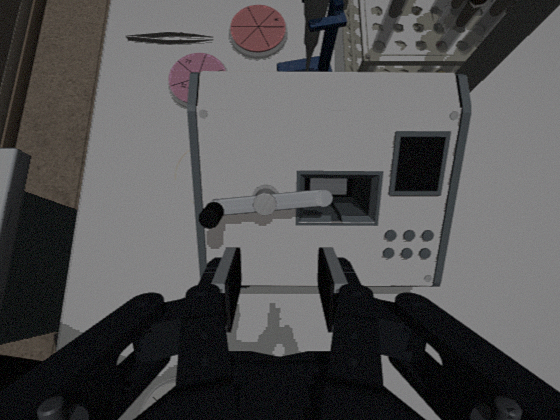

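The wrist view shows the mouth with outer corners at (298,171), (381,171), (378,225) and (298,222). The pivot cap is at (265,201), the knob at (210,215), the nose at (325,198), the face screws at (203,114) and (454,115), and the forceps and dishes at the upper left.

Run:
```python
from h import *
import json
c=json.load(open("pics/w1.json"))
img=cv2.imread("pics/w1.png")
tp=lambda x,y:ray(CAL["top"],(196+x*.3,145+y*.3)); sd=lambda x,y:ray(CAL["side"],(240+x*.265,165+(y-300)*.2667))
W=[(381,171),(379,225),(298,223),(298,171)]
TP=[(157,120),(213,124),(213,215),(155,213)];SD=[(263,410),(262,463),(167,463),(167,408)]
P=[tri(ray(c,w),tp(*t),sd(*s)) for w,t,s in zip(W,TP,SD)]
for p,e in P:print(p.round(4),round(e,4))
m=np.mean([p for p,e in P],0);print("centre",m)
n=np.array([0,-.5,.866])
pl=lambda px,h=0:plane(ray(c,px),n,n@m+h)
for k,px,h in [("RR",W[0],0),("RF",W[1],0),("LF",W[2],0),("LR",W[3],0),("scrL",(203.5,114),0),("scrR",(454,115),0),("scrRF",(428,279),0),("cap",(265,201),.023),("nose",(325,198),.02)]:print(k,pl(px,h).round(4))
k=cv2.inRange(img[190:235,190:235],(0,0,0),(45,45,45));ys,xs=np.nonzero(k);print("knob px",xs.mean()+190,ys.mean()+190,len(xs),xs.min()+190,xs.max()+190,ys.min()+190,ys.max()+190)
px=(xs.mean()+190,ys.mean()+190);print("knob39",pl(px,.041))
print("knob tri",tri(ray(c,px),sd(67,418)))
print(tri(ray(c,(203.5,114)),ray(CAL["side"],(240+62*.265,165+45*.2667))))
```

```text
[0.622  0.0768 0.1241] 0.0017
[0.6229 0.0297 0.1006] 0.002
[0.544  0.0316 0.0981] 0.0014
[0.5424 0.078  0.1242] 0.0007
centre [0.58282032 0.05402245 0.11177935]
RR [0.6226 0.0778 0.1255]
RF [0.6258 0.0294 0.0976]
LF [0.5426 0.0314 0.0987]
LR [0.5417 0.0779 0.1255]
scrL [0.4534 0.1239 0.1521]
scrR [0.6853 0.1231 0.1517]
scrRF [ 0.6848 -0.0245  0.0664]
cap [0.5102 0.0457 0.1335]
nose [0.566  0.0489 0.1319]
knob px 210.831223628692 215.0168776371308 474 199 223 202 228
knob39 [0.46341851 0.03003483 0.14527379]
knob tri (array([0.46368503, 0.03093641, 0.14067937]), np.float64(0.0012621246370979164))
(array([0.45444522, 0.11869978, 0.16152315]), np.float64(0.0014464620619623315))
```

```bash
python3 -m inch '[{"ax":0,"ay":0,"az":0,"x":-30,"y":22,"z":-6,"hand":0.3},{"ax":0,"ay":0,"az":0,"x":-30,"y":22,"z":-6,"hand":0.3},{"ax":0,"ay":0.112,"az":0,"x":0,"y":0,"z":0,"hand":0.3},{"ax":0,"ay":0.112,"az":0,"x":0,"y":0,"z":0,"hand":0.3},{"ax":0,"ay":0.112,"az":0,"x":0,"y":0,"z":0,"hand":0.3}]'
python3 -m inch '[{"ax":0,"ay":0.112,"az":0,"x":0,"y":0,"z":0,"hand":0.3},{"ax":0,"ay":0.112,"az":0,"x":0,"y":0,"z":0,"hand":0.3},{"ax":0,"ay":0.112,"az":0,"x":0,"y":0,"z":0,"hand":0.3},{"ax":0,"ay":0.112,"az":0,"x":0,"y":0,"z":0,"hand":0.3}]'
python3 - <<'E'
from h import *
bz=np.array([0,-.5,.866]);bx=np.array([0,.866,.5]);by=np.array([-1,0,0.])
x=(-bx-by)/2**.5;y=-bz
go([0.4635,0.0305,0.143],np.c_[x,y,np.cross(x,y)])
cal,img=wrist("w2");print(get_state()["qpos"].round(2),[proj(cal,np.array([.4635,.0305,.143])+bz*h).round() for h in(-.013,.013)])
E
```

```text
time: 3.45
eef_pos: [0.4625, -0.0095, 0.2125]
tcp_rot: [-0.493, 0.147, -0.086, 0.853]
contact_force: [-0.3, -0.3, 0.3]
opening: 0.356
time: 3.78
eef_pos: [0.4636, -0.01, 0.2135]
tcp_rot: [-0.462, 0.332, -0.194, 0.8]
contact_force: [0.2, 0.6, 0.1]
opening: 0.352
t 3.78 shift mm (in present tool axes) [-0.3 81.3 -0.2] F [0.2 0.6 0.1] open 0.352
rotvec tool [-0.001 -0.003  0.004] shift after turn [ 0.  81.3 -0.1]
[-0.48 -0.09  2.1   0.47  1.41  0.17] [array([280., 213.]), array([280., 224.])]
```

View pics/w2.png

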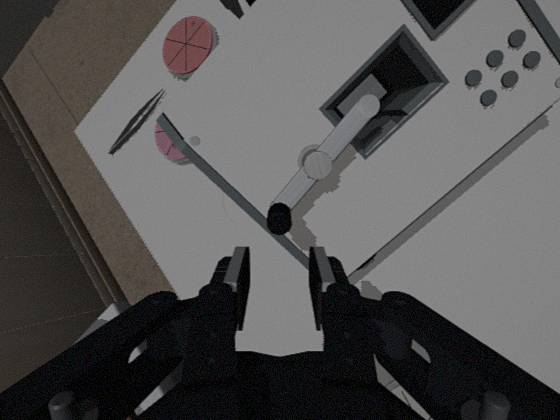

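The knob is centred between the jaws at (279,218). I'll lower onto it, cage it and swing it.

```bash
python3 -m inch '[{"ax":0,"ay":0,"az":0,"x":0,"y":20,"z":0,"hand":0.3},{"ax":0,"ay":0,"az":0,"x":0,"y":20,"z":0,"hand":0.3},{"ax":0,"ay":0,"az":0,"x":0,"y":20,"z":0,"hand":0.3},{"ax":0,"ay":0,"az":0,"x":0,"y":20,"z":0,"hand":0.3},{"ax":0,"ay":0,"az":0,"x":0,"y":0,"z":0,"hand":0.5}]' 20
python3 -m inch '[{"ax":0,"ay":0,"az":0,"x":0,"y":0,"z":0,"hand":0.5},{"ax":0,"ay":0,"az":0,"x":0,"y":0,"z":0,"hand":0.5},{"ax":0,"ay":0,"az":0,"x":0,"y":0,"z":0,"hand":0.5}]'
python3 -m inch '[{"ax":0,"ay":0,"az":0,"x":7,"y":0,"z":-4.4,"hand":0.5},{"ax":0,"ay":0,"az":0,"x":7,"y":0,"z":-3.4,"hand":0.5},{"ax":0,"ay":0,"az":0,"x":8,"y":0,"z":-2,"hand":0.5},{"ax":0,"ay":0,"az":0,"x":8,"y":0,"z":-0.6,"hand":0.5}]'
```

```text
time: 4.25
eef_pos: [0.4611, 0.0318, 0.1407]
tcp_rot: [-0.462, 0.332, -0.189, 0.8]
contact_force: [-0.4, -0.6, -0.6]
opening: 0.255
time: 4.5
eef_pos: [0.4647, 0.0289, 0.1452]
tcp_rot: [-0.462, 0.329, -0.194, 0.801]
contact_force: [-0.0, 0.4, 0.5]
opening: 0.248
time: 4.83
eef_pos: [0.4774, 0.0038, 0.1289]
tcp_rot: [-0.462, 0.331, -0.193, 0.8]
contact_force: [-2.8, -0.3, -0.3]
opening: 0.25
```

```bash
python3 -m inch '[{"ax":0,"ay":0,"az":0,"x":8,"y":0,"z":0.8,"hand":0.5},{"ax":0,"ay":0,"az":0,"x":7.7,"y":0,"z":2.2,"hand":0.5},{"ax":0,"ay":0,"az":0,"x":7,"y":0,"z":3.6,"hand":0.5},{"ax":0,"ay":0,"az":0,"x":6.7,"y":0,"z":4.7,"hand":0.5}]'
python3 -m inch '[{"ax":0,"ay":0,"az":0,"x":1.5,"y":0,"z":1.3,"hand":0.5},{"ax":0,"ay":0,"az":0,"x":0,"y":0,"z":0,"hand":0.5}]'
```

```text
time: 5.17
eef_pos: [0.5071, -0.0067, 0.1228]
tcp_rot: [-0.461, 0.331, -0.193, 0.8]
contact_force: [-2.2, 0.4, 0.3]
opening: 0.247
time: 5.33
eef_pos: [0.5082, -0.0062, 0.1229]
tcp_rot: [-0.462, 0.331, -0.192, 0.8]
contact_force: [-4.8, 0.1, 1.3]
opening: 0.249
```

```bash
python3 -m inch '[{"ax":0,"ay":0,"az":0,"x":1.5,"y":0,"z":1.5,"hand":0.5},{"ax":0,"ay":0,"az":0,"x":1.5,"y":0,"z":1.5,"hand":0.5},{"ax":0,"ay":0,"az":0,"x":0,"y":0,"z":0,"hand":0.5}]'
python3 -m inch '[{"ax":0,"ay":0,"az":0,"x":1.5,"y":0,"z":1.5,"hand":0.5},{"ax":0,"ay":0,"az":0,"x":0,"y":0,"z":0,"hand":0.5},{"ax":0,"ay":0,"az":0,"x":0,"y":0,"z":0,"hand":0.5}]'
```

```text
time: 5.58
eef_pos: [0.5096, -0.0051, 0.1228]
tcp_rot: [-0.462, 0.333, -0.188, 0.8]
contact_force: [-12.2, 0.5, 5.2]
opening: 0.252
time: 5.83
eef_pos: [0.5103, -0.0045, 0.1227]
tcp_rot: [-0.462, 0.334, -0.186, 0.8]
contact_force: [-15.3, 0.2, 7.8]
opening: 0.251
```

```bash
python3 -m inch '[{"ax":0,"ay":0,"az":0,"x":-3,"y":0,"z":-3,"hand":0.5},{"ax":0,"ay":0,"az":0,"x":0,"y":0,"z":0,"hand":0.3},{"ax":0,"ay":0,"az":0,"x":0,"y":-25,"z":0,"hand":0.3},{"ax":0,"ay":0,"az":0,"x":0,"y":-35,"z":0,"hand":0},{"ax":0,"ay":0,"az":0,"x":0,"y":-35,"z":0,"hand":0}]'
python3 -m inch '[{"ax":0,"ay":-0.112,"az":0,"x":0,"y":-35,"z":0,"hand":0},{"ax":0,"ay":-0.112,"az":0,"x":0,"y":0,"z":0,"hand":0},{"ax":0,"ay":-0.112,"az":0,"x":0,"y":0,"z":0,"hand":0},{"ax":0,"ay":-0.112,"az":0,"x":0,"y":0,"z":0,"hand":0},{"ax":0,"ay":-0.112,"az":0,"x":0,"y":0,"z":0,"hand":0}]'
python3 -m inch '[{"ax":0,"ay":-0.112,"az":0,"x":25,"y":0,"z":0,"hand":0},{"ax":0,"ay":-0.112,"az":0,"x":25,"y":0,"z":0,"hand":0},{"ax":0,"ay":0,"az":0,"x":0,"y":0,"z":0,"hand":0}]'
python3 - <<'E'
from h import *
bz=np.array([0,-.5,.866]);bx=np.array([0,.866,.5]);by=np.array([-1,0,0.])
go([0.583,0.0545,0.1115],np.c_[-by,-bz,bx])
cal,img=wrist("w3")
o=cv2.imread("pics/w3.png");
M=np.array([.583,.0545,.1115])
for a,b in[(24.5,38.5),(24.5,-38.5),(-24.5,38.5),(-24.5,-38.5)]:
    p=proj(cal,M+bx*a/1e3+by*b/1e3);print(p.round(1));cv2.circle(o,tuple(int(v) for v in p.round()),1,(0,0,255),-1)
cv2.imwrite("pics/w3c.png",cv2.resize(o[40:300,160:480],(800,650)[:2] and (738,600),interpolation=cv2.INTER_CUBIC))
E
```

```text
time: 6.25
eef_pos: [0.5108, -0.0542, 0.2062]
tcp_rot: [-0.462, 0.33, -0.193, 0.8]
contact_force: [1.1, 0.3, -0.4]
opening: 0.504
time: 6.67
eef_pos: [0.5116, -0.0722, 0.2369]
tcp_rot: [-0.498, 0.093, -0.058, 0.86]
contact_force: [0.6, 1.1, 0.2]
opening: 0.499
time: 6.92
eef_pos: [0.5631, -0.0798, 0.2322]
tcp_rot: [-0.501, -0.004, -0.003, 0.865]
contact_force: [-0.6, 0.2, 1.1]
opening: 0.501
t 6.92 shift mm (in present tool axes) [ 18.4 171.7  56.4] F [-0.6  0.2  1.1] open 0.501
rotvec tool [0.003 0.003 0.009] shift after turn [ 19.9 171.7  56. ]
[258.2 106.3]
[339.9 106.5]
[259.1 158.6]
[337.  158.6]
```

View pics/w3c.png

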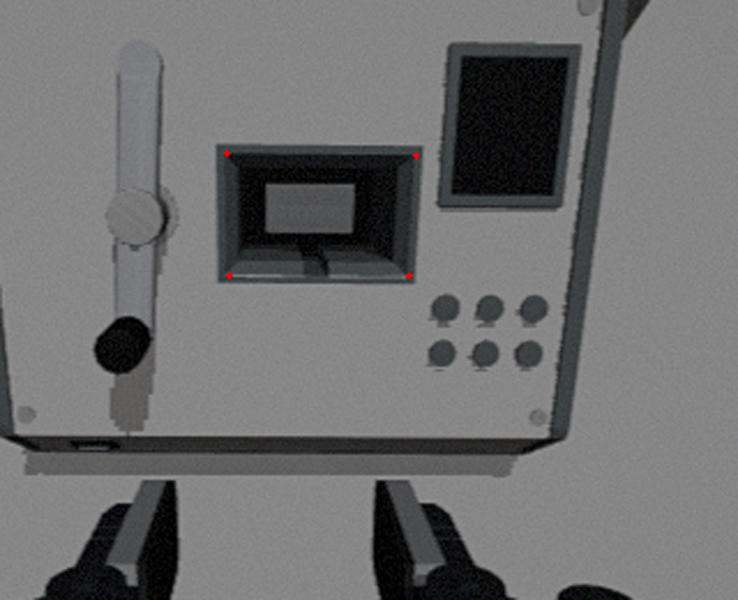

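The latch bar is fully aside and the mouth is clear. Its rim corners in the crop are (218,145), (422,147) and (415,282), so the centre sits about 1 mm further left than I had it. Now to the cassette.

```bash
python3 -m inch '[{"ax":0,"ay":0,"az":0,"x":-14,"y":-18,"z":-26,"hand":0},{"ax":0,"ay":0,"az":0,"x":-14,"y":-18,"z":-26,"hand":0},{"ax":0,"ay":0,"az":0,"x":-14,"y":-16,"z":-28,"hand":0},{"ax":0,"ay":0,"az":0,"x":-14,"y":-16,"z":-28,"hand":0},{"ax":0,"ay":0,"az":0,"x":-14,"y":-16,"z":-28,"hand":0}]'
python3 - <<'E'
from h import *
x=np.array([0,-1,0.]);y=np.array([0,0,-1.])
go([0.478,-0.271,0.22],np.c_[x,y,np.cross(x,y)]);
E
```

```text
time: 7.38
eef_pos: [0.4881, -0.2398, 0.2371]
tcp_rot: [-0.501, -0.0, -0.003, 0.865]
contact_force: [1.0, 0.6, 0.2]
opening: 0.502
t 7.38 shift mm (in present tool axes) [-10.   -0.8 -35.6] F [1.  0.6 0.2] open 0.502
rotvec tool [-0.412  1.528 -0.404] shift after turn [ 31.2  17.1 -10.1]
```

```bash
python3 -m inch '[{"ax":-0.0294,"ay":0.109,"az":-0.0289,"x":0,"y":0,"z":0,"hand":0},{"ax":-0.0294,"ay":0.109,"az":-0.0289,"x":0,"y":0,"z":0,"hand":0},{"ax":-0.0294,"ay":0.109,"az":-0.0289,"x":0,"y":0,"z":0,"hand":0},{"ax":-0.0294,"ay":0.109,"az":-0.0289,"x":0,"y":0,"z":0,"hand":0},{"ax":-0.0294,"ay":0.109,"az":-0.0289,"x":0,"y":0,"z":0,"hand":0}]'
python3 -m inch '[{"ax":-0.0294,"ay":0.109,"az":-0.0289,"x":0,"y":0,"z":0,"hand":0},{"ax":-0.0294,"ay":0.109,"az":-0.0289,"x":0,"y":0,"z":0,"hand":0},{"ax":-0.0294,"ay":0.109,"az":-0.0289,"x":0,"y":0,"z":0,"hand":0},{"ax":-0.0294,"ay":0.109,"az":-0.0289,"x":0,"y":0,"z":0,"hand":0},{"ax":-0.0294,"ay":0.109,"az":-0.0289,"x":0,"y":0,"z":0,"hand":0}]'
python3 -m inch '[{"ax":-0.0294,"ay":0.109,"az":-0.0289,"x":0,"y":0,"z":0,"hand":0},{"ax":-0.0294,"ay":0.109,"az":-0.0289,"x":0,"y":0,"z":0,"hand":0},{"ax":-0.0294,"ay":0.109,"az":-0.0289,"x":0,"y":0,"z":0,"hand":0},{"ax":-0.0294,"ay":0.109,"az":-0.0289,"x":10,"y":0,"z":-5,"hand":0},{"ax":0,"ay":0,"az":0,"x":20,"y":0,"z":-5,"hand":0}]'
python3 - <<'E'
from h import *
x=np.array([0,-1,0.]);y=np.array([0,0,-1.])
go([0.478,-0.271,0.22],np.c_[x,y,np.cross(x,y)]);
cal,img=wrist("w4");print(get_state()["qpos"].round(2),proj(cal,[.4785,-.271,.144]))
E
```

```text
time: 7.8
eef_pos: [0.4886, -0.2389, 0.237]
tcp_rot: [-0.542, 0.199, -0.202, 0.792]
contact_force: [-0.1, 0.2, -0.4]
opening: 0.499
time: 8.22
eef_pos: [0.4887, -0.2385, 0.2372]
tcp_rot: [-0.536, 0.379, -0.381, 0.651]
contact_force: [0.5, 0.6, -0.2]
opening: 0.497
time: 8.63
eef_pos: [0.4807, -0.2671, 0.2367]
tcp_rot: [-0.5, 0.499, -0.5, 0.501]
contact_force: [0.9, 0.1, -1.1]
opening: 0.497
t 8.63 shift mm (in present tool axes) [ 3.9 16.7 -2.8] F [ 0.9  0.1 -1.1] open 0.497
rotvec tool [-0.001  0.002 -0.   ] shift after turn [ 3.9 16.7 -2.7]
[-0.7   0.02  1.89 -0.    1.23  0.87] [284.11786924 215.42818604]
```

View pics/w4.png

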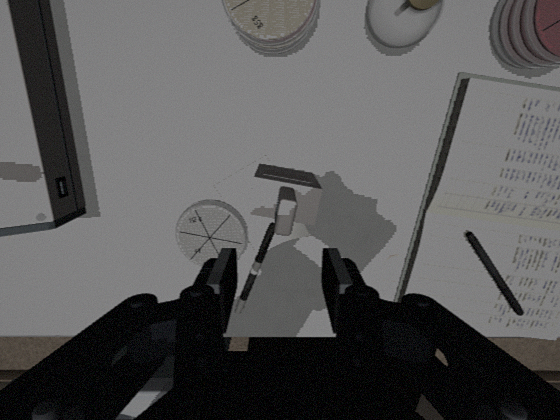

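The tab top is near (286,216), and the body's dark +x face spans (255,164) to (320,188), giving a yaw of about -10°. I'll zoom in for the exact edges.

Run:
```python
from h import *
import json
c=json.load(open("pics/w4.json"));g=cv2.imread("pics/w4.png")
o=cv2.resize(g[155:255,240:360],(720,600),interpolation=cv2.INTER_CUBIC);cv2.imwrite("pics/w4c.png",cv2.convertScaleAbs(o,alpha=1.3))
m=cv2.inRange(g[155:200,245:330],(0,0,0),(75,75,75));cs,_=cv2.findContours(m,0,1);k=max(cs,key=cv2.contourArea);q=cv2.approxPolyDP(k,3,True)[:,0]+[245,155]
print(q.tolist())
for p in q:print(p,plane(ray(c,p),[0,0,1],.094).round(4),plane(ray(c,p),[0,0,1],0).round(4))
```

```text
[[255, 173], [259, 177], [321, 188], [309, 172], [259, 164]]
[255 173] [ 0.5025 -0.2453  0.094 ] [ 0.4856 -0.2378  0.    ]
[259 177] [ 0.4989 -0.2488  0.094 ] [ 0.4807 -0.2426  0.    ]
[321 188] [ 0.4887 -0.3056  0.094 ] [ 0.467  -0.3187  0.    ]
[309 172] [ 0.5035 -0.2941  0.094 ] [ 0.4869 -0.3034  0.    ]
[259 164] [ 0.5107 -0.249   0.094 ] [ 0.4965 -0.2429  0.    ]
```

View pics/w4c.png

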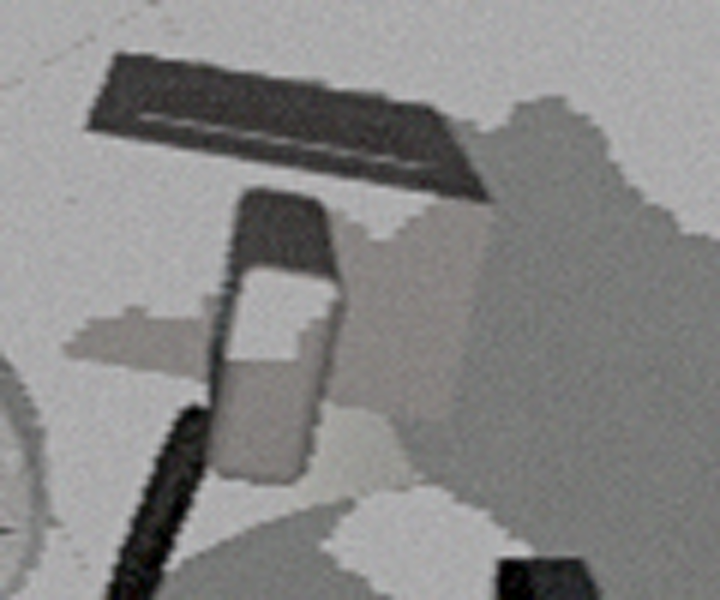

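The tab's top face spans crop (240,268), (340,283), (303,482) and (208,470), so its centre is at pixel (285.5,217.7) with a tilt of about 0.16 rad. The body edge's slope agrees.

Run:
```python
from h import *
import json
c=json.load(open("pics/w4.json"))
px=(285.5,217.7)
print(tri(ray(c,px),ray(CAL["side"],(213+(592-400)*.2,245+58*.2))),tri(ray(c,px),ray(CAL["top"],(320+(668-400)*.2,200+147*.2))))
t=plane(ray(c,px),[0,0,1],.144);print(t)
A=plane(ray(c,(254.7,176.7)),[0,0,1],.094);B=plane(ray(c,(321.7,188.7)),[0,0,1],.094)
d=A-B;yaw=np.arctan2(-d[0],d[1]);print(A,B,np.linalg.norm(d),"yaw",yaw)
C=[plane(ray(c,(240+x/6,155+y/6)),[0,0,1],.144) for x,y in[(240,268),(340,283),(303,482),(208,470)]]
e=(C[0]+C[1]-C[2]-C[3])/2;print("tab x dir yaw",np.arctan2(e[1],e[0]),np.linalg.norm(e),np.linalg.norm(C[0]-C[1]))
ca=np.array([np.cos(yaw),np.sin(yaw),0]);print("body ctr",(A+B)/2-ca*.018)
y_=-.165;ca=np.array([np.cos(y_),np.sin(y_),0]);y=np.array([0,0,-1.]);x=np.cross(y,ca)
go([t[0],t[1],.125],np.c_[x,y,ca])
```

```text
(array([ 0.4777236 , -0.27221892,  0.14312816]), np.float64(0.001298023939742998)) (array([ 0.47638051, -0.27167607,  0.14266245]), np.float64(0.0004631612494753236))
[ 0.47665351 -0.27208006  0.144     ]
[ 0.49913355 -0.24491242  0.094     ] [ 0.4880366 -0.3062542  0.094    ] 0.06233743099821175 yaw -0.1789681228576939
tab x dir yaw -0.15487369993729477 0.02758161293751763 0.01285427552294725
body ctr [ 0.47587258 -0.27237905  0.094     ]
t 8.68 shift mm (in present tool axes) [  0.5 111.8  -3.3] F [ 0.1 -2.3  1. ] open 0.502
rotvec tool [-0.001  0.167  0.002] shift after turn [  1.3 111.8  -3. ]
```

```bash
python3 -m inch '[{"ax":0,"ay":0.0835,"az":0,"x":0.5,"y":0,"z":-3,"hand":0},{"ax":0,"ay":0.0835,"az":0,"x":0,"y":20,"z":0,"hand":0},{"ax":0,"ay":0,"az":0,"x":0.5,"y":30,"z":0,"hand":0},{"ax":0,"ay":0,"az":0,"x":0,"y":30,"z":0,"hand":0},{"ax":0,"ay":0,"az":0,"x":0,"y":22,"z":0,"hand":0}]'
python3 -m inch '[{"ax":0,"ay":0,"az":0,"x":0,"y":18,"z":0,"hand":0},{"ax":0,"ay":0,"az":0,"x":0,"y":0,"z":0,"hand":0.4},{"ax":0,"ay":0,"az":0,"x":0,"y":0,"z":0,"hand":0.6},{"ax":0,"ay":0,"az":0,"x":0,"y":0,"z":0,"hand":0.8},{"ax":0,"ay":0,"az":0,"x":0,"y":0,"z":0,"hand":1}]' 60
python3 -m inch '[{"ax":0,"ay":0,"az":0,"x":0,"y":0,"z":0,"hand":1},{"ax":0,"ay":0,"az":0,"x":0,"y":0,"z":0,"hand":1},{"ax":0,"ay":0,"az":0,"x":0,"y":0,"z":0,"hand":1}]'
```

```text
time: 9.1
eef_pos: [0.4762, -0.2692, 0.1322]
tcp_rot: [-0.457, 0.54, -0.539, 0.458]
contact_force: [-0.4, 0.3, -1.2]
opening: 0.499
time: 9.52
eef_pos: [0.4777, -0.2704, 0.1179]
tcp_rot: [0.457, -0.538, 0.54, -0.458]
contact_force: [-0.2, -0.2, -1.4]
opening: 0.156
time: 9.77
eef_pos: [0.477, -0.2698, 0.1167]
tcp_rot: [-0.457, 0.539, -0.539, 0.458]
contact_force: [-0.0, -0.3, -2.3]
opening: 0.154
```

```bash
python3 -m inch '[{"ax":0,"ay":0,"az":0,"x":0,"y":-12,"z":0,"hand":1},{"ax":0,"ay":0,"az":0,"x":0,"y":-30,"z":0,"hand":1},{"ax":0,"ay":0,"az":0,"x":0,"y":-38,"z":0,"hand":1},{"ax":0,"ay":0,"az":0,"x":0,"y":-38,"z":0,"hand":1},{"ax":0,"ay":0,"az":0,"x":0,"y":-38,"z":0,"hand":1}]'
python3 -m inch '[{"ax":0,"ay":0,"az":0,"x":0,"y":-20,"z":0,"hand":1},{"ax":0,"ay":0,"az":0,"x":0,"y":0,"z":0,"hand":1}]'
python3 - <<'E'
from h import *
bz=np.array([0,-.5,.866]);bx=np.array([0,.866,.5]);by=np.array([-1,0,0.])
go([0.582,-0.10,0.30],np.c_[-by,-bz,bx])
E
```

```text
time: 10.18
eef_pos: [0.4764, -0.2696, 0.2745]
tcp_rot: [-0.457, 0.54, -0.539, 0.458]
contact_force: [1.0, -0.4, 0.1]
opening: 0.156
time: 10.35
eef_pos: [0.4789, -0.2716, 0.3005]
tcp_rot: [0.456, -0.535, 0.543, -0.459]
contact_force: [0.0, -1.1, -1.0]
opening: 0.157
t 10.35 shift mm (in present tool axes) [-186.1    0.3   73.9] F [ 0.  -1.1 -1. ] open 0.157
rotvec tool [ 0.381 -1.686  0.466] shift after turn [103.1  86.3 148.4]
```

```bash
python3 -m inch '[{"ax":0,"ay":0,"az":0,"x":-31,"y":0,"z":12.3,"hand":1},{"ax":0,"ay":0,"az":0,"x":-31,"y":0,"z":12.3,"hand":1},{"ax":0,"ay":0,"az":0,"x":-31,"y":0,"z":12.3,"hand":1},{"ax":0,"ay":0,"az":0,"x":-31,"y":0,"z":12.3,"hand":1},{"ax":0,"ay":0,"az":0,"x":-31,"y":0,"z":12.3,"hand":1}]'
python3 -m inch '[{"ax":0.0238,"ay":-0.1054,"az":0.0291,"x":-25,"y":0,"z":12,"hand":1},{"ax":0.0238,"ay":-0.1054,"az":0.0291,"x":0,"y":0,"z":0,"hand":1},{"ax":0.0238,"ay":-0.1054,"az":0.0291,"x":0,"y":0,"z":0,"hand":1},{"ax":0.0238,"ay":-0.1054,"az":0.0291,"x":0,"y":0,"z":0,"hand":1},{"ax":0.0238,"ay":-0.1054,"az":0.0291,"x":0,"y":0,"z":0,"hand":1}]'
python3 -m inch '[{"ax":0.0238,"ay":-0.1054,"az":0.0291,"x":0,"y":0,"z":0,"hand":1},{"ax":0.0238,"ay":-0.1054,"az":0.0291,"x":0,"y":0,"z":0,"hand":1},{"ax":0.0238,"ay":-0.1054,"az":0.0291,"x":0,"y":0,"z":0,"hand":1},{"ax":0.0238,"ay":-0.1054,"az":0.0291,"x":0,"y":0,"z":0,"hand":1},{"ax":0.0238,"ay":-0.1054,"az":0.0291,"x":0,"y":0,"z":0,"hand":1}]'
python3 -m inch '[{"ax":0.0238,"ay":-0.1054,"az":0.0291,"x":0,"y":0,"z":0,"hand":1},{"ax":0.0238,"ay":-0.1054,"az":0.0291,"x":0,"y":0,"z":0,"hand":1},{"ax":0.0238,"ay":-0.1054,"az":0.0291,"x":0,"y":0,"z":0,"hand":1},{"ax":0.0238,"ay":-0.1054,"az":0.0291,"x":0,"y":0,"z":0,"hand":1},{"ax":0.0238,"ay":-0.1054,"az":0.0291,"x":0,"y":0,"z":0,"hand":1}]'
python3 -m inch '[{"ax":0.0238,"ay":-0.1054,"az":0.0291,"x":0,"y":0,"z":0,"hand":1},{"ax":0,"ay":0,"az":0,"x":0,"y":0,"z":0,"hand":1}]'
python3 - <<'E'
from h import *
bz=np.array([0,-.5,.866]);bx=np.array([0,.866,.5]);by=np.array([-1,0,0.])
go(np.array([0.582,0.0545,0.1115])+.145*bz+.0008*bx,np.c_[-by,-bz,bx])
E
```

```text
time: 10.77
eef_pos: [0.5625, -0.1253, 0.2909]
tcp_rot: [-0.457, 0.54, -0.538, 0.457]
contact_force: [-0.1, 0.2, -0.7]
opening: 0.151
time: 11.18
eef_pos: [0.5778, -0.1035, 0.2908]
tcp_rot: [-0.515, 0.4, -0.395, 0.647]
contact_force: [-0.3, -0.1, -1.7]
opening: 0.161
time: 11.6
eef_pos: [0.5777, -0.104, 0.2909]
tcp_rot: [-0.531, 0.23, -0.223, 0.785]
contact_force: [-1.2, -0.2, -1.5]
opening: 0.158
time: 12.02
eef_pos: [0.5778, -0.1042, 0.2909]
tcp_rot: [-0.505, 0.042, -0.034, 0.861]
contact_force: [-0.2, 0.6, -1.7]
opening: 0.156
time: 12.18
eef_pos: [0.5781, -0.1046, 0.2901]
tcp_rot: [-0.496, 0.005, 0.004, 0.868]
contact_force: [0.5, 0.5, -2.1]
opening: 0.157
t 12.18 shift mm (in present tool axes) [ 4.6 89.7 48.4] F [ 0.5  0.5 -2.1] open 0.157
rotvec tool [-0.01  -0.005 -0.012] shift after turn [ 3.9 89.2 49.3]
```

```bash
python3 -m inch '[{"ax":-0.01,"ay":-0.005,"az":-0.012,"x":2,"y":0,"z":16.5,"hand":1},{"ax":0,"ay":0,"az":0,"x":2,"y":10,"z":16.5,"hand":1},{"ax":0,"ay":0,"az":0,"x":0,"y":40,"z":16.5,"hand":1},{"ax":0,"ay":0,"az":0,"x":0,"y":39,"z":0,"hand":1},{"ax":0,"ay":0,"az":0,"x":0,"y":0,"z":0,"hand":1}]'
python3 - <<'E'
from h import *
bz=np.array([0,-.5,.866]);bx=np.array([0,.866,.5]);by=np.array([-1,0,0.])
M=np.array([0.582,0.0545,0.1115])
go(M+.145*bz+.0008*bx,np.c_[-by,-bz,bx])
cal,im=wrist("w5");c=read_camera("side");t=read_camera("top")
a=cv2.resize(im[60:300,120:440],(800,600)[:1]+(600,) and (533,400));b=cv2.resize(c["img"][150:240,240:345],(267,229));
o=np.zeros((400,800,3),np.uint8);o[:,:533]=a;o[:229,533:]=b;o[229:,533:]=cv2.resize(t["img"][140:235,195:343],(267,171));cv2.imwrite("pics/w5c.png",cv2.convertScaleAbs(o[:,:,::-1],alpha=1.3))
E
```

```text
time: 12.6
eef_pos: [0.5786, -0.0131, 0.2343]
tcp_rot: [-0.499, 0.004, 0.003, 0.867]
contact_force: [-1.4, 0.0, -2.9]
opening: 0.155
t 12.6 shift mm (in present tool axes) [ 3.4 -4.9 -2.1] F [-1.4  0.  -2.9] open 0.155
rotvec tool [-0.002 -0.004 -0.008] shift after turn [ 3.4 -4.8 -2.1]
```

View pics/w5c.png

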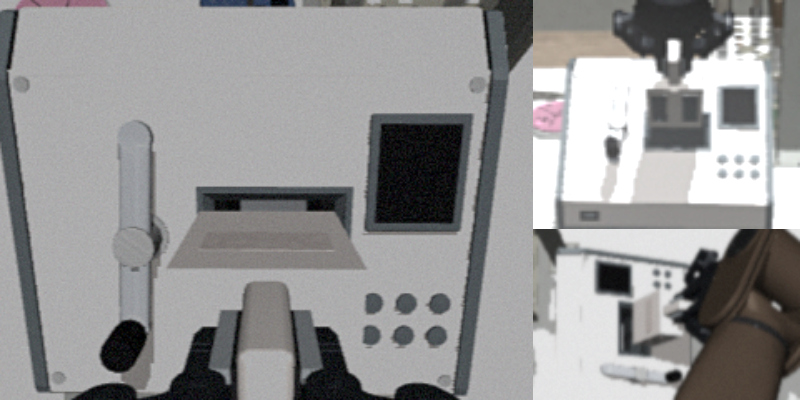

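The wrist crop shows the foot's far edge centred at about column 267 and the mouth rim at about 274.5. The cassette must go roughly 4 mm to +x, which agrees with the pose error of 3.4 mm.

```bash
python3 -m inch '[{"ax":-0.002,"ay":-0.004,"az":-0.008,"x":3.6,"y":0,"z":-1.8,"hand":1},{"ax":0,"ay":0,"az":0,"x":0,"y":8,"z":0,"hand":1},{"ax":0,"ay":0,"az":0,"x":0,"y":8,"z":0,"hand":1},{"ax":0,"ay":0,"az":0,"x":0,"y":0,"z":0,"hand":1},{"ax":0,"ay":0,"az":0,"x":0,"y":0,"z":0,"hand":1}]'
python3 - <<'E'
from h import *
bz=np.array([0,-.5,.866]);bx=np.array([0,.866,.5]);by=np.array([-1,0,0.])
M=np.array([0.582,0.0545,0.1115])
for i in range(3): go(M+.1165*bz+.0008*bx,np.c_[-by,-bz,bx]);read_camera("top")
E
```

```text
time: 13.17
eef_pos: [0.5863, -0.012, 0.2255]
tcp_rot: [-0.501, -0.004, -0.004, 0.865]
contact_force: [0.9, 0.1, -0.6]
opening: 0.157
t 13.17 shift mm (in present tool axes) [-4.5 15.4  1.4] F [ 0.9  0.1 -0.6] open 0.157
rotvec tool [0.003 0.003 0.01 ] shift after turn [-4.3 15.4  1.4]
t 13.22 shift mm (in present tool axes) [-4.7 15.8  1.3] F [ 0.7 -0.7 -1.1] open 0.158
rotvec tool [0.003 0.004 0.011] shift after turn [-4.6 15.8  1.2]
t 13.27 shift mm (in present tool axes) [-4.9 16.   1.2] F [ 0.  -0.4 -1.3] open 0.157
rotvec tool [0.003 0.004 0.011] shift after turn [-4.7 16.1  1.2]
```

```bash
python3 -m inch '[{"ax":0,"ay":0,"az":0,"x":0,"y":0,"z":0,"hand":1},{"ax":0,"ay":0,"az":0,"x":0,"y":0,"z":0,"hand":1},{"ax":0,"ay":0,"az":0,"x":0,"y":0,"z":0,"hand":1}]'
cat > b.py <<'E'
from h import *
bz=np.array([0,-.5,.866]);bx=np.array([0,.866,.5]);by=np.array([-1,0,0.])
M=np.array([0.582,0.0545,0.1115])
go(M+.1165*bz+.0008*bx,np.c_[-by,-bz,bx])
E
python3 b.py
```

```text
time: 13.57
eef_pos: [0.5867, -0.012, 0.2263]
tcp_rot: [-0.502, -0.005, -0.004, 0.865]
contact_force: [0.1, 0.1, -1.3]
opening: 0.156
t 13.57 shift mm (in present tool axes) [-4.9 16.1  1.1] F [ 0.1  0.1 -1.3] open 0.156
rotvec tool [0.004 0.004 0.011] shift after turn [-4.7 16.2  1. ]
```

Settled now. I'll correct the pose in small steps.

```bash
python3 -m inch '[{"ax":0.004,"ay":0.004,"az":0.011,"x":-2.4,"y":0,"z":0.5,"hand":1},{"ax":0,"ay":0,"az":0,"x":-2.4,"y":0,"z":0.5,"hand":1},{"ax":0,"ay":0,"az":0,"x":0,"y":0,"z":0,"hand":1},{"ax":0,"ay":0,"az":0,"x":0,"y":0,"z":0,"hand":1},{"ax":0,"ay":0,"az":0,"x":0,"y":0,"z":0,"hand":1}]'
python3 b.py
python3 - <<'E'
from h import *
cal,im=wrist("w6");cv2.imwrite("pics/w6c.png",cv2.convertScaleAbs(cv2.resize(im[130:260,180:380],(800,520))[:,:,::-1],alpha=1.3))
E
```

```text
time: 13.98
eef_pos: [0.5818, -0.0111, 0.2266]
tcp_rot: [-0.5, -0.0, -0.0, 0.866]
contact_force: [0.4, -0.8, -1.7]
opening: 0.157
t 13.98 shift mm (in present tool axes) [ 0.2 16.  -0. ] F [ 0.4 -0.8 -1.7] open 0.157
rotvec tool [-0.001  0.     0.   ] shift after turn [ 0.2 16.   0. ]
```

View pics/w6c.png

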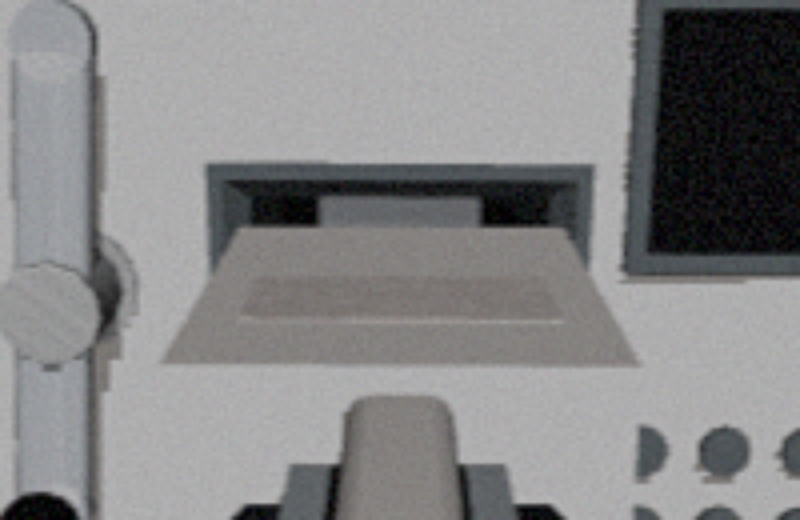

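The rim spans columns 207–595 (centre 401) and the foot edge 237–568 (centre 402.5), so they are aligned. I'll insert gently.

```bash
python3 -m inch '[{"ax":0,"ay":0,"az":0,"x":0,"y":5,"z":0,"hand":1},{"ax":0,"ay":0,"az":0,"x":0,"y":5,"z":0,"hand":1},{"ax":0,"ay":0,"az":0,"x":0,"y":5,"z":0,"hand":1},{"ax":0,"ay":0,"az":0,"x":0,"y":3,"z":0,"hand":1},{"ax":0,"ay":0,"az":0,"x":0,"y":0,"z":0,"hand":1}]'
python3 -m inch '[{"ax":0,"ay":0,"az":0,"x":0,"y":3,"z":0,"hand":1},{"ax":0,"ay":0,"az":0,"x":0,"y":3,"z":0,"hand":1},{"ax":0,"ay":0,"az":0,"x":0,"y":0,"z":0,"hand":1},{"ax":0,"ay":0,"az":0,"x":0,"y":0,"z":0,"hand":1}]'
python3 b.py
```

```text
time: 14.45
eef_pos: [0.5812, -0.0014, 0.2097]
tcp_rot: [-0.499, 0.001, 0.001, 0.866]
contact_force: [-0.2, 0.2, -1.1]
opening: 0.156
time: 14.78
eef_pos: [0.5818, 0.0011, 0.2056]
tcp_rot: [-0.5, 0.0, 0.0, 0.866]
contact_force: [0.5, 1.0, -1.6]
opening: 0.159
t 14.78 shift mm (in present tool axes) [ 0.2 -8.3  0. ] F [ 0.5  1.  -1.6] open 0.159
rotvec tool [-0.001  0.    -0.   ] shift after turn [ 0.2 -8.3  0. ]
```

```bash
python3 -m inch '[{"ax":0,"ay":0,"az":0,"x":0,"y":3,"z":0,"hand":1},{"ax":0,"ay":0,"az":0,"x":0,"y":3,"z":0,"hand":1},{"ax":0,"ay":0,"az":0,"x":0,"y":0,"z":0,"hand":1},{"ax":0,"ay":0,"az":0,"x":0,"y":0,"z":0,"hand":1}]'
python3 -m inch '[{"ax":0,"ay":0,"az":0,"x":0,"y":3,"z":0,"hand":1},{"ax":0,"ay":0,"az":0,"x":0,"y":3,"z":0,"hand":1},{"ax":0,"ay":0,"az":0,"x":0,"y":3,"z":0,"hand":1},{"ax":0,"ay":0,"az":0,"x":0,"y":0,"z":0,"hand":1},{"ax":0,"ay":0,"az":0,"x":0,"y":0,"z":0,"hand":1}]'
python3 b.py
```

```text
time: 15.12
eef_pos: [0.5817, 0.0041, 0.2003]
tcp_rot: [-0.5, 0.0, 0.0, 0.866]
contact_force: [0.0, 0.2, -0.2]
opening: 0.155
time: 15.53
eef_pos: [0.5816, 0.0086, 0.1923]
tcp_rot: [-0.5, 0.0, 0.0, 0.866]
contact_force: [-0.1, -0.6, -1.3]
opening: 0.157
t 15.53 shift mm (in present tool axes) [  0.4 -23.5   0.2] F [-0.1 -0.6 -1.3] open 0.157
rotvec tool [-0.001 -0.    -0.001] shift after turn [  0.4 -23.5   0.2]
```

```bash
python3 -m inch '[{"ax":0,"ay":0,"az":0,"x":0,"y":4,"z":0,"hand":1},{"ax":0,"ay":0,"az":0,"x":0,"y":4,"z":0,"hand":1},{"ax":0,"ay":0,"az":0,"x":0,"y":4,"z":0,"hand":1},{"ax":0,"ay":0,"az":0,"x":0,"y":4,"z":0,"hand":1},{"ax":0,"ay":0,"az":0,"x":0,"y":0,"z":0,"hand":1}]'
python3 -m inch '[{"ax":0,"ay":0,"az":0,"x":0,"y":4,"z":0,"hand":1},{"ax":0,"ay":0,"az":0,"x":0,"y":4,"z":0,"hand":1},{"ax":0,"ay":0,"az":0,"x":0,"y":4,"z":0,"hand":1},{"ax":0,"ay":0,"az":0,"x":0,"y":4,"z":0,"hand":1},{"ax":0,"ay":0,"az":0,"x":0,"y":0,"z":0,"hand":1}]'
python3 b.py
```

```text
time: 15.95
eef_pos: [0.5813, 0.0169, 0.1778]
tcp_rot: [-0.5, 0.0, 0.0, 0.866]
contact_force: [-0.5, -1.2, -1.4]
opening: 0.156
time: 16.37
eef_pos: [0.5815, 0.0249, 0.164]
tcp_rot: [-0.5, 0.0, 0.0, 0.866]
contact_force: [1.5, -1.1, -1.7]
opening: 0.158
t 16.37 shift mm (in present tool axes) [  0.5 -56.2   0.2] F [ 1.5 -1.1 -1.7] open 0.158
rotvec tool [-0.001 -0.    -0.001] shift after turn [  0.5 -56.2   0.2]
```

```bash
python3 -m inch '[{"ax":0,"ay":0,"az":0,"x":0,"y":3,"z":0,"hand":1},{"ax":0,"ay":0,"az":0,"x":0,"y":3,"z":0,"hand":1},{"ax":0,"ay":0,"az":0,"x":0,"y":3,"z":0,"hand":1},{"ax":0,"ay":0,"az":0,"x":0,"y":0,"z":0,"hand":1}]'
python3 -m inch '[{"ax":0,"ay":0,"az":0,"x":0,"y":2,"z":0,"hand":1},{"ax":0,"ay":0,"az":0,"x":0,"y":2,"z":0,"hand":1},{"ax":0,"ay":0,"az":0,"x":0,"y":2,"z":0,"hand":1},{"ax":0,"ay":0,"az":0,"x":0,"y":0,"z":0,"hand":1}]'
python3 b.py
```

```text
time: 16.7
eef_pos: [0.5821, 0.0288, 0.1574]
tcp_rot: [-0.5, -0.0, -0.0, 0.866]
contact_force: [-0.1, -1.8, -1.4]
opening: 0.155
time: 17.03
eef_pos: [0.5822, 0.0313, 0.1528]
tcp_rot: [-0.5, -0.0, -0.0, 0.866]
contact_force: [-0.6, -4.9, 1.9]
opening: 0.155
t 17.03 shift mm (in present tool axes) [ -0.1 -69.1   0.2] F [-0.6 -4.9  1.9] open 0.155
rotvec tool [0.    0.001 0.001] shift after turn [ -0.2 -69.1   0.2]
```

```bash
python3 -m inch '[{"ax":0,"ay":0,"az":0,"x":0,"y":2,"z":0,"hand":1},{"ax":0,"ay":0,"az":0,"x":0,"y":2,"z":0,"hand":1},{"ax":0,"ay":0,"az":0,"x":0,"y":0,"z":0,"hand":1}]'
python3 b.py
python3 -m inch '[{"ax":0,"ay":0,"az":0,"x":0,"y":1.5,"z":0,"hand":1},{"ax":0,"ay":0,"az":0,"x":0,"y":1.5,"z":0,"hand":1},{"ax":0,"ay":0,"az":0,"x":0,"y":0,"z":0,"hand":1}]'
python3 b.py
```

```text
time: 17.28
eef_pos: [0.5822, 0.0333, 0.1494]
tcp_rot: [-0.5, -0.0, -0.0, 0.866]
contact_force: [-0.8, -5.9, 1.0]
opening: 0.152
t 17.28 shift mm (in present tool axes) [ -0.1 -73.    0.2] F [-0.8 -5.9  1. ] open 0.152
rotvec tool [0.    0.001 0.001] shift after turn [ -0.2 -73.    0.2]
time: 17.53
eef_pos: [0.5822, 0.0347, 0.1469]
tcp_rot: [-0.5, -0.0, -0.0, 0.866]
contact_force: [-1.6, -5.4, 1.7]
opening: 0.154
t 17.53 shift mm (in present tool axes) [ -0.2 -76.    0.2] F [-1.6 -5.4  1.7] open 0.154
rotvec tool [0.    0.001 0.001] shift after turn [ -0.2 -76.    0.2]
```

```bash
python3 -m inch '[{"ax":0,"ay":0,"az":0,"x":0,"y":1.5,"z":0,"hand":1},{"ax":0,"ay":0,"az":0,"x":0,"y":1.5,"z":0,"hand":1},{"ax":0,"ay":0,"az":0,"x":0,"y":0,"z":0,"hand":1}]'
python3 b.py
```

```text
time: 17.78
eef_pos: [0.5822, 0.0362, 0.1444]
tcp_rot: [-0.5, -0.0, -0.0, 0.866]
contact_force: [-1.1, -5.3, 2.5]
opening: 0.155
t 17.78 shift mm (in present tool axes) [ -0.2 -78.9   0.2] F [-1.1 -5.3  2.5] open 0.155
rotvec tool [0.    0.001 0.001] shift after turn [ -0.2 -78.9   0.2]
```

```bash
python3 -m inch '[{"ax":0,"ay":0,"az":0,"x":0,"y":1.5,"z":0,"hand":1},{"ax":0,"ay":0,"az":0,"x":0,"y":0,"z":0,"hand":1}]'
python3 b.py
```

```text
time: 17.95
eef_pos: [0.5823, 0.0369, 0.1431]
tcp_rot: [-0.5, -0.0, -0.0, 0.866]
contact_force: [-0.7, -5.7, 2.4]
opening: 0.157
t 17.95 shift mm (in present tool axes) [ -0.2 -80.4   0.2] F [-0.7 -5.7  2.4] open 0.157
rotvec tool [0.001 0.001 0.001] shift after turn [ -0.3 -80.4   0.2]
```

```bash
python3 -m inch '[{"ax":0,"ay":0,"az":0,"x":0,"y":1.5,"z":0,"hand":1},{"ax":0,"ay":0,"az":0,"x":0,"y":0,"z":0,"hand":1}]'
python3 b.py
```

```text
time: 18.12
eef_pos: [0.5824, 0.0374, 0.1422]
tcp_rot: [-0.5, -0.001, -0.0, 0.866]
contact_force: [-1.5, -7.0, 4.1]
opening: 0.153
t 18.12 shift mm (in present tool axes) [ -0.3 -81.4   0.2] F [-1.5 -7.   4.1] open 0.153
rotvec tool [0.001 0.001 0.001] shift after turn [ -0.4 -81.4   0.2]
```

```bash
python3 -m inch '[{"ax":0,"ay":0,"az":0,"x":0,"y":1.5,"z":0,"hand":1},{"ax":0,"ay":0,"az":0,"x":0,"y":0,"z":0,"hand":1}]'
python3 b.py
```

```text
time: 18.28
eef_pos: [0.5826, 0.0374, 0.1421]
tcp_rot: [-0.501, -0.001, 0.0, 0.866]
contact_force: [-3.8, -9.8, 7.7]
opening: 0.155
t 18.28 shift mm (in present tool axes) [ -0.5 -81.4   0.1] F [-3.8 -9.8  7.7] open 0.155
rotvec tool [0.002 0.002 0.001] shift after turn [ -0.6 -81.4   0.3]
```

```bash
python3 -m inch '[{"ax":0,"ay":0,"az":0,"x":0,"y":1,"z":0,"hand":1},{"ax":0,"ay":0,"az":0,"x":0,"y":0,"z":0,"hand":1}]'
python3 b.py
```

```text
time: 18.45
eef_pos: [0.5826, 0.0374, 0.1421]
tcp_rot: [-0.501, -0.001, 0.0, 0.866]
contact_force: [-6.0, -13.4, 12.6]
opening: 0.156
t 18.45 shift mm (in present tool axes) [ -0.6 -81.4   0.1] F [ -6.  -13.4  12.6] open 0.156
rotvec tool [0.002 0.002 0.   ] shift after turn [ -0.6 -81.4   0.3]
```

```bash
python3 -m inch '[{"ax":0,"ay":0,"az":0,"x":0,"y":0.7,"z":0,"hand":1},{"ax":0,"ay":0,"az":0,"x":0,"y":0,"z":0,"hand":1},{"ax":0,"ay":0,"az":0,"x":0,"y":0,"z":0,"hand":1}]'
python3 b.py
```

```text
time: 18.7
eef_pos: [0.5827, 0.0374, 0.1421]
tcp_rot: [-0.501, -0.001, 0.0, 0.865]
contact_force: [-7.9, -13.2, 14.0]
opening: 0.153
t 18.7 shift mm (in present tool axes) [ -0.7 -81.4   0.1] F [ -7.9 -13.2  14. ] open 0.153
rotvec tool [0.002 0.003 0.001] shift after turn [ -0.7 -81.4   0.3]
```

```bash
python3 -m inch '[{"ax":0,"ay":0,"az":0,"x":0,"y":-2,"z":0,"hand":1},{"ax":0,"ay":0,"az":0,"x":0,"y":-1,"z":0,"hand":0.7},{"ax":0,"ay":0,"az":0,"x":0,"y":0,"z":0,"hand":0.3},{"ax":0,"ay":0,"az":0,"x":0,"y":0,"z":0,"hand":0.3},{"ax":0,"ay":0,"az":0,"x":0,"y":0,"z":0,"hand":0.3}]'
python3 b.py
python3 -m inch '[{"ax":0,"ay":0,"az":0,"x":0,"y":-10,"z":0,"hand":0.3},{"ax":0,"ay":0,"az":0,"x":0,"y":-20,"z":0,"hand":0.3},{"ax":0,"ay":0,"az":0,"x":0,"y":-25,"z":0,"hand":0.3},{"ax":0,"ay":0,"az":0,"x":0,"y":-25,"z":0,"hand":0.3},{"ax":0,"ay":0.112,"az":0,"x":0,"y":0,"z":0,"hand":0.3}]'
python3 -m inch '[{"ax":0,"ay":0.112,"az":0,"x":0,"y":0,"z":0,"hand":0.3},{"ax":0,"ay":0.112,"az":0,"x":0,"y":0,"z":0,"hand":0.3},{"ax":0,"ay":0.112,"az":0,"x":0,"y":0,"z":0,"hand":0.3},{"ax":0,"ay":0.112,"az":0,"x":0,"y":0,"z":0,"hand":0.3},{"ax":0,"ay":0.112,"az":0,"x":0,"y":0,"z":0,"hand":0.3}]'
python3 -m inch '[{"ax":0,"ay":0.112,"az":0,"x":0,"y":0,"z":0,"hand":0.3},{"ax":0,"ay":0,"az":0,"x":0,"y":0,"z":0,"hand":0.3},{"ax":0,"ay":0,"az":0,"x":0,"y":0,"z":0,"hand":0.3}]'
python3 - <<'E'
from h import *
bz=np.array([0,-.5,.866]);bx=np.array([0,.866,.5]);by=np.array([-1,0,0.])
x=(-bx-by)/2**.5;y=-bz
go([.508,-.0055,.1228],np.c_[x,y,np.cross(x,y)])
E
```

```text
time: 19.12
eef_pos: [0.5816, 0.0395, 0.1407]
tcp_rot: [-0.499, 0.0, 0.0, 0.867]
contact_force: [0.1, 0.9, 0.1]
opening: 0.351
t 19.12 shift mm (in present tool axes) [  0.3 -83.7  -0.6] F [0.1 0.9 0.1] open 0.351
rotvec tool [-0.002  0.    -0.   ] shift after turn [  0.4 -83.7  -0.8]
time: 19.53
eef_pos: [0.5846, -0.0037, 0.2158]
tcp_rot: [-0.5, 0.046, -0.031, 0.864]
contact_force: [0.7, 1.5, 0.9]
opening: 0.349
time: 19.95
eef_pos: [0.5818, -0.0013, 0.2105]
tcp_rot: [-0.471, 0.288, -0.166, 0.817]
contact_force: [0.8, -0.6, -0.9]
opening: 0.348
time: 20.2
eef_pos: [0.5819, -0.0013, 0.2103]
tcp_rot: [-0.462, 0.33, -0.19, 0.801]
contact_force: [0.2, 0.3, 0.5]
opening: 0.35
t 20.2 shift mm (in present tool axes) [-19.1  73.7 -85.7] F [0.2 0.3 0.5] open 0.35
rotvec tool [-0.001  0.005 -0.001] shift after turn [-18.7  73.7 -85.7]
```

```bash
python3 -m inch '[{"ax":0,"ay":0.005,"az":0,"x":-4.7,"y":0,"z":-21.5,"hand":0.3},{"ax":0,"ay":0,"az":0,"x":-4.7,"y":0,"z":-21.5,"hand":0.3},{"ax":0,"ay":0,"az":0,"x":-4.7,"y":0,"z":-21.5,"hand":0.3},{"ax":0,"ay":0,"az":0,"x":-4.7,"y":0,"z":-21.2,"hand":0.3},{"ax":0,"ay":0,"az":0,"x":0,"y":0,"z":0,"hand":0.3}]'
python3 -m inch '[{"ax":0,"ay":0,"az":0,"x":0,"y":0,"z":0,"hand":0.3},{"ax":0,"ay":0,"az":0,"x":0,"y":0,"z":0,"hand":0.3}]'
python3 - <<'E'
from h import *
bz=np.array([0,-.5,.866]);bx=np.array([0,.866,.5]);by=np.array([-1,0,0.])
x=(-bx-by)/2**.5;y=-bz
K=np.array([.508,-.0055,.1228])
go(K,np.c_[x,y,np.cross(x,y)])
cal,im=wrist("w7");p=proj(cal,K);print("pred",p,proj(cal,K+.013*bz))
x0,y0=int(p[0])-30,int(p[1])-30;m=cv2.inRange(im[y0:y0+50,x0:x0+60],(0,0,0),(45,45,45));n,l,st,ce=cv2.connectedComponentsWithStats(m);print([(st[i,4],(ce[i]+[x0,y0]).round(1)) for i in range(1,n) if st[i,4]>60])
E
```

```text
time: 20.62
eef_pos: [0.5051, -0.0428, 0.1849]
tcp_rot: [-0.461, 0.334, -0.191, 0.8]
contact_force: [0.2, 0.6, 0.3]
opening: 0.348
time: 20.78
eef_pos: [0.5086, -0.0423, 0.187]
tcp_rot: [-0.461, 0.332, -0.192, 0.8]
contact_force: [-0.4, -0.1, 0.1]
opening: 0.351
t 20.78 shift mm (in present tool axes) [-0.3 74.  -0.7] F [-0.4 -0.1  0.1] open 0.351
rotvec tool [-0.001 -0.002  0.001] shift after turn [-0.2 74.  -0.6]
pred [279.72943429 222.30044401] [279.78354259 228.72128593]
[(np.int32(681), array([276.9, 224.4]))]
```

```bash
python3 -m inch '[{"ax":0,"ay":0,"az":0,"x":-0.3,"y":18,"z":-0.3,"hand":0.3},{"ax":0,"ay":0,"az":0,"x":-0.3,"y":20,"z":-0.3,"hand":0.3},{"ax":0,"ay":0,"az":0,"x":0,"y":20,"z":0,"hand":0.3},{"ax":0,"ay":0,"az":0,"x":0,"y":15,"z":0,"hand":0.3},{"ax":0,"ay":0,"az":0,"x":0,"y":0,"z":0,"hand":0.3}]' 20
python3 -m inch '[{"ax":0,"ay":0,"az":0,"x":0,"y":0,"z":0,"hand":0.5},{"ax":0,"ay":0,"az":0,"x":0,"y":0,"z":0,"hand":0.5},{"ax":0,"ay":0,"az":0,"x":0,"y":0,"z":0,"hand":0.5}]'
python3 -m inch '[{"ax":0,"ay":0,"az":0,"x":-6.7,"y":0,"z":-4.7,"hand":0.5},{"ax":0,"ay":0,"az":0,"x":-7,"y":0,"z":-3.6,"hand":0.5},{"ax":0,"ay":0,"az":0,"x":-7.7,"y":0,"z":-2.2,"hand":0.5},{"ax":0,"ay":0,"az":0,"x":-8,"y":0,"z":-0.8,"hand":0.5}]'
```

```text
time: 21.25
eef_pos: [0.5057, -0.0035, 0.1207]
tcp_rot: [-0.461, 0.334, -0.189, 0.8]
contact_force: [-0.0, 0.4, 0.5]
opening: 0.353
time: 21.5
eef_pos: [0.5082, -0.0064, 0.1245]
tcp_rot: [-0.462, 0.332, -0.193, 0.8]
contact_force: [0.1, -0.0, -0.2]
opening: 0.25
time: 21.83
eef_pos: [0.4781, 0.0039, 0.1299]
tcp_rot: [-0.462, 0.332, -0.194, 0.799]
contact_force: [0.3, -3.2, -0.4]
opening: 0.249
```

```bash
python3 -m inch '[{"ax":0,"ay":0,"az":0,"x":-8,"y":0,"z":0.6,"hand":0.5},{"ax":0,"ay":0,"az":0,"x":-8,"y":0,"z":2,"hand":0.5},{"ax":0,"ay":0,"az":0,"x":0,"y":0,"z":0,"hand":0.5}]'
python3 -m inch '[{"ax":0,"ay":0,"az":0,"x":-7,"y":0,"z":3.4,"hand":0.5},{"ax":0,"ay":0,"az":0,"x":-7,"y":0,"z":4.4,"hand":0.5},{"ax":0,"ay":0,"az":0,"x":0,"y":0,"z":0,"hand":0.5}]'
```

```text
time: 22.08
eef_pos: [0.4681, 0.0181, 0.1372]
tcp_rot: [-0.461, 0.333, -0.192, 0.8]
contact_force: [0.5, -0.9, 0.9]
opening: 0.25
time: 22.33
eef_pos: [0.4644, 0.0316, 0.1448]
tcp_rot: [-0.461, 0.332, -0.191, 0.8]
contact_force: [-0.1, -0.0, 0.2]
opening: 0.251
```

```bash
python3 -m inch '[{"ax":0,"ay":0,"az":0,"x":-1.8,"y":0,"z":1.7,"hand":0.5},{"ax":0,"ay":0,"az":0,"x":-1.8,"y":0,"z":1.7,"hand":0.5},{"ax":0,"ay":0,"az":0,"x":0,"y":0,"z":0,"hand":0.5},{"ax":0,"ay":0,"az":0,"x":0,"y":0,"z":0,"hand":0.5}]'
python3 -m inch '[{"ax":0,"ay":0,"az":0,"x":-1.5,"y":0,"z":1.5,"hand":0.5},{"ax":0,"ay":0,"az":0,"x":0,"y":0,"z":0,"hand":0.5},{"ax":0,"ay":0,"az":0,"x":0,"y":0,"z":0,"hand":0.5}]'
```

```text
time: 22.67
eef_pos: [0.4644, 0.0349, 0.1465]
tcp_rot: [-0.461, 0.333, -0.192, 0.8]
contact_force: [0.4, -0.1, 0.1]
opening: 0.251
time: 22.92
eef_pos: [0.4644, 0.0364, 0.1474]
tcp_rot: [-0.461, 0.333, -0.192, 0.8]
contact_force: [0.3, -0.0, -1.1]
opening: 0.25
```

```bash
python3 -m inch '[{"ax":0,"ay":0,"az":0,"x":-1.5,"y":0,"z":1.5,"hand":0.5},{"ax":0,"ay":0,"az":0,"x":0,"y":0,"z":0,"hand":0.5},{"ax":0,"ay":0,"az":0,"x":0,"y":0,"z":0,"hand":0.5}]'
```

```text
time: 23.17
eef_pos: [0.4645, 0.0375, 0.148]
tcp_rot: [-0.462, 0.333, -0.193, 0.799]
contact_force: [2.4, -4.7, -3.9]
opening: 0.254
```

```bash
python3 -m inch '[{"ax":0,"ay":0,"az":0,"x":-1.5,"y":0,"z":1.5,"hand":0.5},{"ax":0,"ay":0,"az":0,"x":0,"y":0,"z":0,"hand":0.5},{"ax":0,"ay":0,"az":0,"x":0,"y":0,"z":0,"hand":0.5}]'
```

```text
time: 23.42
eef_pos: [0.4648, 0.0379, 0.1484]
tcp_rot: [-0.464, 0.332, -0.194, 0.798]
contact_force: [2.4, -8.3, -8.2]
opening: 0.256
```

```bash
python3 -m inch '[{"ax":0,"ay":0,"az":0,"x":-1.2,"y":0,"z":1.2,"hand":0.5},{"ax":0,"ay":0,"az":0,"x":0,"y":0,"z":0,"hand":0.5},{"ax":0,"ay":0,"az":0,"x":0,"y":0,"z":0,"hand":0.5}]'
```

```text
time: 23.67
eef_pos: [0.4647, 0.0381, 0.1484]
tcp_rot: [-0.465, 0.332, -0.195, 0.797]
contact_force: [3.2, -13.3, -9.5]
opening: 0.248
```

```bash
python3 -m inch '[{"ax":0,"ay":0,"az":0,"x":1.7,"y":0,"z":-1.7,"hand":0.4},{"ax":0,"ay":0,"az":0,"x":0,"y":0,"z":0,"hand":0.3},{"ax":0,"ay":0,"az":0,"x":0,"y":0,"z":0,"hand":0.3},{"ax":0,"ay":0,"az":0,"x":0,"y":0,"z":0,"hand":0.3}]'
python3 -m inch '[{"ax":0,"ay":0,"az":0,"x":0,"y":-15,"z":0,"hand":0.3},{"ax":0,"ay":0,"az":0,"x":0,"y":-30,"z":0,"hand":0.3},{"ax":0,"ay":0,"az":0,"x":0,"y":-35,"z":0,"hand":0.3},{"ax":0,"ay":0,"az":0,"x":0,"y":-35,"z":0,"hand":0.3},{"ax":0,"ay":0,"az":0,"x":0,"y":-20,"z":0,"hand":0.3}]'
python3 -m inch '[{"ax":0,"ay":-0.112,"az":0,"x":0,"y":0,"z":0,"hand":0.3},{"ax":0,"ay":-0.112,"az":0,"x":0,"y":0,"z":0,"hand":0.3},{"ax":0,"ay":-0.112,"az":0,"x":0,"y":0,"z":0,"hand":0.3},{"ax":0,"ay":-0.112,"az":0,"x":0,"y":0,"z":0,"hand":0.3},{"ax":0,"ay":-0.112,"az":0,"x":0,"y":0,"z":0,"hand":0.3}]'
python3 -m inch '[{"ax":0,"ay":-0.112,"az":0,"x":15,"y":0,"z":0,"hand":0.3},{"ax":0,"ay":-0.112,"az":0,"x":15,"y":0,"z":0,"hand":0.3},{"ax":0,"ay":0,"az":0,"x":15,"y":0,"z":0,"hand":0.3},{"ax":0,"ay":0,"az":0,"x":0,"y":0,"z":0,"hand":0.3},{"ax":0,"ay":0,"az":0,"x":0,"y":0,"z":0,"hand":0.3}]'
python3 - <<'E'
from h import *
import numpy as np
cal,im=wrist("w8");t=read_camera("top")["img"];s=read_camera("side")["img"]
bz=np.array([0,-.5,.866]);by=np.array([-1,0,0.]);bx=np.array([0,.866,.5]);M=np.array([0.582,0.0545,0.1115])
print("shut knob pred",proj(cal,M+.118*by+.052*bz).round(),"pivot",proj(cal,M+.072*by+.023*bz).round(),"nose",proj(cal,M+.016*by+.02*bz).round())
o=np.zeros((600,800,3),np.uint8);o[:375,:500]=cv2.resize(im[20:320,80:480],(500,375));o[:225,500:]=cv2.resize(s[150:300,200:400],(300,225));o[375:,:300]=cv2.resize(t[135:285,120:320],(300,225));o[375:,300:600]=cv2.resize(t[135:285,300:500],(300,225))
cv2.imwrite("pics/f.png",cv2.convertScaleAbs(o[:,:,::-1],alpha=1.2))
t0=cv2.imread("pics/top0.png")[:,:,::-1];d=(np.abs(t.astype(int)-t0).max(2)>50).astype(np.uint8);n,l,st,ce=cv2.connectedComponentsWithStats(d);print([st[i].tolist() for i in range(1,n) if st[i,4]>8])
E
```

```text
time: 24.0
eef_pos: [0.4643, 0.04, 0.1496]
tcp_rot: [-0.461, 0.333, -0.192, 0.8]
contact_force: [-0.1, -0.5, -0.2]
opening: 0.349
time: 24.42
eef_pos: [0.4654, -0.0292, 0.2701]
tcp_rot: [-0.461, 0.331, -0.193, 0.8]
contact_force: [0.7, 0.2, -0.8]
opening: 0.352
time: 24.83
eef_pos: [0.4643, -0.0276, 0.2665]
tcp_rot: [-0.496, 0.096, -0.055, 0.861]
contact_force: [0.2, 1.0, -0.2]
opening: 0.35
time: 25.25
eef_pos: [0.5088, -0.0322, 0.2635]
tcp_rot: [-0.499, 0.002, -0.001, 0.866]
contact_force: [0.0, -1.2, -0.5]
opening: 0.349
shut knob pred [228. 205.] pivot [281. 196.] nose [339. 195.]
[[248, 160, 128, 158, 10181], [244, 182, 16, 25, 246], [260, 194, 4, 3, 10], [254, 197, 6, 14, 47], [358, 225, 23, 22, 187], [261, 233, 4, 6, 15], [0, 310, 108, 110, 2946], [136, 353, 168, 67, 4636], [255, 389, 18, 15, 70], [275, 389, 6, 3, 9], [314, 400, 7, 11, 55], [229, 408, 6, 6, 17], [285, 408, 6, 5, 12]]
```

View pics/f.png

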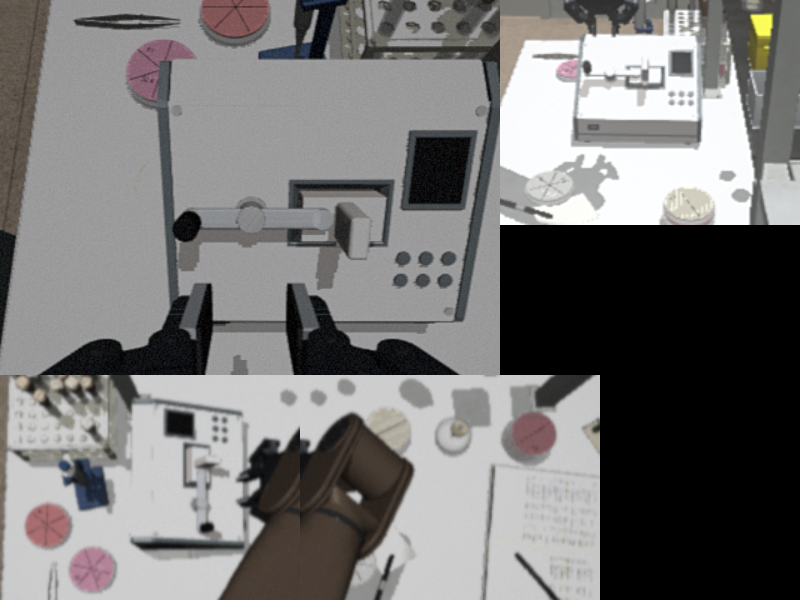

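The final view shows the latch bar level across the left shoulder: knob at (187,226), pivot at (250,218), nose at (322,218). The cassette is seated in the bay, and the dishes, lamp, forceps and marker look undisturbed. The gripper is clear, so I'm handing in.

```bash
python3 -c "
from plant import *
s=get_state();print(s['time'],s['contact_force']);print(sign_off())"
```

```text
25.4 [ 0.58847223 -0.00913621  0.12868845]
the job is handed in; nothing more can be done
None
```

The cassette is loaded and latched, and I handed the job in at 25.4 s of the 69 s allowed. `sign_off` gave no verdict, so the result rests on the checks below.

- **Latch opened:** I caged the knob and swung it aside to its stop, pushing up to about 17 N.
- **Cassette in:** I took it by the tab and slid it in along the bay axis. The lift plate's drag of about 5 N began between 63 and 69 mm of depth. It stopped firmly at 81.4 mm, which leaves the shoulders about 12.6 mm proud. Depth did not change as the push along the bay axis rose to about 19 N, so I take it as home on the stop.
- **Latch shut:** it passed over the shoulder with only a few newtons and came up against its stop at about 17 N. I then opened the jaws and backed away; the contact force read about 0.6 N, which is within the sensor noise.

**Last checks:** the final picture shows the bar level, the nose over the cassette's left shoulder, and the cassette in the bay. The top camera, compared with its first picture, changed only at the reader, at the cassette's old place and where the arm or its shadow fell. The arm hid part of the bench around the white dish and marker in that view. The side view showed the white dish in place but only part of the marker. No check failed.

Before insertion the arm had not settled and read about 4 mm off to one side, so I let it settle and corrected this before the cassette entered the mouth.

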